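# Clear the setting block and pump the bar clamp onto the ball plinth

### The job

Take the blue-banded setting block out of the bar clamp's throat and stand it fully home in its own blue pocket of the rack. Then squeeze and release the orange trigger, stroke after stroke, until the spring pad meets the wooden plinth and is pressed about half way in (never bottomed out) with the plinth square against the fixed jaw; work the jaw only by the trigger and leave everything else alone. Finish while still holding the trigger squeezed: the grip relaxes as soon as it is let go.

Things in the scene. Friction and masses are not known exactly. Their poses are not given: they have to be found in the camera images.
- clamp: one-hand bar clamp on a steel base plate 295 x 90 x 12 mm; origin at the plate's underside below the bar, x points along the bar the way the moving jaw travels, towards the fixed jaw, z up. Blue fixed jaw: face at x = +116 mm, 70 mm wide, top at z = 78 mm. Blue body (cheeks) x = -120 to -52 mm, 42 mm wide, top at z = 89 mm. Black fixed upright grip: x = -115 to -101 mm, 34 mm wide, top at z = 151 mm. It is fixed to the surface; place and yaw vary
- jaw (a joint): travel of the moving jaw (m), grows towards the fixed jaw, 0 to 0.11. About 4 N of friction keeps it where it is left. It advances only while the trigger is being squeezed, by a pawl on a 5 mm ratchet rack: the pawl takes up 0 to 5 mm of slack, then the jaw moves about 33 mm per rad, usually 15 mm a full stroke. When the trigger is released the jaw stays, except that a pad pressed in further slides it back until only about 2 mm of pad compression is left
- jaw_bar: the moving jaw: steel bar 16 mm wide and blue plate 12 x 50 x 50 mm (top at z = 66 mm of the clamp); origin = the clamp's origin shifted along its x by the jaw travel, same axes; plate's front face at x = -38 mm of it
- pad (a joint): how far the sprung pad is pressed into the moving jaw (m): 0 free, 0.012 bottomed out; 1.5 N per mm
- pad_face: black rubber pad on the spring, 5 x 40 x 38 mm, yellow spindle behind it between pad and blue plate (13 mm of it shows when free, 1 mm when bottomed out); axes as the clamp's
- pad_front (a point): centre of the pad's pressing face, 41 mm above the clamp's underside; axes as the clamp's. It must travel along the clamp's +x to the plinth
- trigger (a joint): trigger angle (rad): 0 released, 0.53 fully squeezed, when its top has swung along the clamp's -x towards the black grip. A spring returns it (about 2.5 to 5.5 N at the paddle) and the paddle needs up to about 15 N while the pad is pressed
- trigger_paddle: orange upright trigger paddle, 14 mm thick, 30 mm wide, reaching 62 mm up from its pivot; origin on the pivot, which lies at x = -75, z = 85 mm of the clamp, axes as the clamp's when released. Released it leans 0.24 rad to the clamp's +x; its top is then 147 mm above the surface and its front top edge at x = -54 mm of the clamp
- trigger_front (a point): point on the paddle's front (pushing) face, 50 mm up the paddle from the pivot. Released it lies at x = -56, z = 132 mm of the clamp, and fully squeezed at x = -83 mm; over the paddle and the black grip together measures 59 mm there released (62 mm at the top edge), 32 mm squeezed
- plinth: wooden ball plinth, oak with a dark middle strip, 50 (its x) x 70 x 60 mm high, 0.1 to 0.25 kg, standing loose on the clamp's plate (12 mm up) up to 5 mm short of the fixed jaw; origin at the centre of its underside; x along the clamp's x. Seated against the fixed jaw its origin is at x = 91 mm of the clamp
- block_blue: pale wooden setting block, 20 (x) x 40 (y) x 90 mm high, 90 g, with a blue band near its top; origin at the centre of its underside, z up. Starts upright on the clamp's plate (12 mm up) between pad and plinth, its 20 mm side about along the clamp's x
- block_yellow: same block with a yellow band, standing in the yellow pocket; leave it
- rack: fixed oak board 200 x 85 x 10 mm carrying three coloured pockets in a row along its x, 64 mm apart, in any order; origin at the centre of its underside; place and yaw vary
- slot_blue: the blue pocket, an open-topped box 36 (x) x 56 (y) x 35 mm high, walls and floor 5 mm, inside 26 x 46 mm; origin at the centre of its underside (10 mm above the surface), x along the rack's x. A block stands in it with its own x along the pocket's x (either way round), its underside 5 mm above the pocket's origin
- slot_yellow: the yellow pocket, alike
- slot_green: the green pocket, alike and empty; leave it empty
- bowl: white ceramic bowl, 150 mm across, 60 mm high, origin at the centre of its underside; leave it
- red_ball_center (a point): centre of the scuffed red ball (72 mm) in the bowl; leave it
- yellow_ball_center (a point): centre of the yellow practice ball (72 mm) on a cork ring; leave it
- grip_cone: grey hard grip cone, 72 mm base, 140 mm high; leave it
- bails_a: pair of pale bails in a red band, 112 x 27 x 14 mm, lying; leave it
- bails_b: second pair of bails, alike; leave it
- bail_clip: spring clip on an oak foot 60 x 50 mm holding one bail upright, 124 mm high; leave it
There are look-alikes about, which are no part of the job. Leave any turquoise look-alike of the plinth alone. Leave any green or purple look-alike of the block_blue alone.

How it is judged:
On the way, in this order (a step that is already met when the one before it is completed fails the run):
1. the blue-banded block stands home in the blue pocket and is let go (x of block_blue in the frame of slot_blue between -0.007 and 0.007 m and y of block_blue in the frame of slot_blue between -0.007 and 0.007 m and z of block_blue in the frame of slot_blue between 0.001 and 0.01 m and angle between block_blue's own z axis and vertical below 0.15 rad and contact force between the fingers and block_blue below 0.2 N), for 0.3 s.
2. the pad, driven by the trigger, presses on the plinth (contact force between pad_face and plinth above 1 N and contact force between the fingers and trigger_paddle above 0.5 N), for 0.1 s.
At the end, for the whole second after the job is handed in: Blue block upright, let go, on the floor of the blue pocket (7 mm, 0.15 rad). Pad presses the plinth with 5-14 N, 3.3-9.5 mm in; plinth at rest, square (0.1 rad), against the fixed jaw (5 mm; 12 mm sideways). Fingers press the trigger (over 1.5 N), not jaw or plinth. All else left (all of step 1 and linear speed of each of block_blue, plinth below 0.02 m/s and contact force between pad_face and plinth between 5 and 14 N and value of joint pad between 0.0033 and 0.0095 m and contact force between the fingers and trigger_paddle above 1.5 N and contact force between the fingers and jaw_bar below 0.5 N and contact force between the fingers and plinth below 0.5 N and angle between plinth's own z axis and vertical below 0.1 rad and y of plinth in the frame of clamp between -0.012 and 0.012 m and x of plinth in the frame of clamp between 0.085 and 0.095 m and angle between the x axis of plinth and the x axis of clamp, either way round below 0.1 rad); the arm keeps its last pose, push and grip.
It fails at once if the plinth is crushed: pad bottomed out or over 18 N (value of joint pad above 0.0115 m or contact force between pad_face and plinth above 18 N).
It fails at once if the moving jaw is pushed by hand instead of by its trigger (contact force between the arm and jaw_bar above 6 N).
It fails at once if the moving jaw is pushed by the fingers (contact force between the fingers and jaw_bar above 6 N).
It fails at once if a bystander is moved by more than 30 mm (distance of any of bowl, red_ball_center, yellow_ball_center, grip_cone, bails_a, bails_b, bail_clip, block_yellow from where it was at the start of the episode above 0.03 m).
It also fails if it takes over 72 s, if anything falls off the work surface, if the arm or the gripper's body presses on something with over 40 N, if the wrist force passes 120 N, or if a joint passes its speed limit or range.

### The arm

A 6-joint arm with a two-finger parallel gripper is mounted at the origin on the work surface. World frame = base frame: x ahead of the robot, y to its left, z up, the work surface at z = 0. Lengths are in m, angles in rad, forces in N, time in s.
With the tool pointing down it reaches from about 0.35 to 0.875 m from the base axis. Payload 4.2 kg.
Tool frame: the origin (TCP) lies at the very end of the fingers, on their centre line; the grasp point (between the pads) lies 19 mm behind it (hold_point_z is the distance from the TCP to the grasp point, in m); z points along the fingers, x is the direction in which the jaws open and shut, and the axes are right-handed (so a half turn about z gives the same grasp; the last joint's range is limited). The gripper opens to 87 mm and grips with 3 to 60 N. Pads are 19 mm wide; open, the fingers measure 117 mm over their backs; the gripper's body (75 mm by 190 mm) begins 51 mm behind the grasp point.
Start: joints at [1.593, 0.385, 0.008, 0, -1.194, -0.259], TCP at [0.147, 0.608, 0.223] pointing down, gripper open.
Joint ranges: [-3.14, 3.14], [-1.21, 2.06], [-1.07, 1.41], [-3.16, 2.05], [-2.99, -0.16], [-3.1, 3.1]. Speed limits (rad/s): [2.79, 2.79, 3.14, 3.14, 3.14, 3.14].

### API

Orientations are given as a unit quaternion [w, x, y, z].
In Python, from cell import * gives the robot as it stands. The module is installed in compiled form; this text tells all that it offers.
- The arm moves only by the tool send_rows, never from a script. Its argument "targets" is a list of rows, each a list of 4 numbers: the shift along the world's x, y, z in mm, then the turn about the world's z in rad. A call has 1 to 8 rows; each row is the pose to reach, as a shift and turn from the pose commanded when the call began; what a row does not reach only later rows make up. A row lasts 1/12 s, in which the tool goes at most 41.7 mm and 7.16 degrees, less where a joint would pass 70% of its speed; a pose out of reach is approached as far as the arm can. A call with a gripper value outside its range is refused whole. "fingers" is the opening, from 0 (shut) to 1 (fully open), set as the call begins (left out, the last holds). The fingers move at their own pace and stop on an object; the grip force is fixed at half the most. Time passes only in rows, so rows that repeat a pose let the fingers close. It gives the time, the measured TCP pose, the force and the opening at its end, in the units of the state.
- read_state(): the state, without advancing time (a new reading comes with each control period).
- grab_frame(name): name is "scene" or "top" or "wrist"; returns a dict with "pixels" (420x560x3 uint8, red, green, blue), "vertical_fov" (degrees; the focal length in pixels is half the picture's height over the tangent of half this angle, whatever the lens; pixels are square), "cx", "cy" (the principal point, pixels), "extrinsics" (4x4, takes a point from world to camera coordinates). Camera axes: x right, y down, z forward; pixel columns grow to the right and rows downward; lengths in m; the calibration is good to about 2 mm. A picture is of the moment at which its call begins. There is no depth.
- job_done(): hands the job in, once; it reports no verdict.
The state is a dict: "clock": time; "joint_pos": joint angles; "qd": joint speeds; "joint_efforts": joint torques, N m; "tool_pos": TCP position; "tool_rot": TCP orientation; "wrist_force": force on the tool from outside, world axes, zero at the start; "ft_torque": the same for the moment, N m; "gripper_width": opening from 0.0 (shut) to 1.0 (fully open).
Only numpy, scipy, OpenCV 4.12 (cv2) and the standard library are available. Lean on these libraries where they do the work, as an engineer would, in place of code of your own. Each camera call takes 0.05 s, during which the arm holds its last target.

## Working session

There is one attempt and no reset: what is moved stays moved. The work goes in short steps, Python scripts to look and compute and a tool call to move; the robot and the scene stay as the last step left them, time stands still between calls to the robot, and variables do not carry over. Pictures are saved under pics/ and viewed, and the job is handed in when it is done.

Besides the shell and the picture viewer there is one more tool, called after "Request:" as name(argument=value, ...) on one line, values as JSON. send_rows: Moves the arm, as the interface text tells. Its arguments: {"type":"object","properties":{"targets":{"type":"array","items":{"type":"array","items":{"type":"number"}}},"fingers":{"type":"number"}},"required":["targets"]}

```bash
mkdir -p pics; python3 - <<'E'
from cell import *
import cv2
for n in ["scene","top","wrist"]:
    f=grab_frame(n)
    cv2.imwrite(f"pics/{n}0.png",f["pixels"][:,:,::-1])
    print(n,f["vertical_fov"],f["cx"],f["cy"],f["extrinsics"].round(3).tolist())
s=read_state();print({k:(v if isinstance(v,float) else [round(float(x),4) for x in v] if hasattr(v,'__len__') else v) for k,v in s.items()})
E
```

```text
scene 54.07800258626444 275.91343695597317 205.41906775087443 [[-0.518, 0.855, 0.011, 0.272], [0.536, 0.335, -0.775, -0.236], [-0.666, -0.396, -0.632, 1.611], [0.0, 0.0, 0.0, 1.0]]
top 43.61293278864461 285.0513385248906 202.14569202627993 [[-0.015, -1.0, 0.001, 0.019], [-0.997, 0.015, -0.074, 0.602], [0.074, -0.002, -0.997, 1.485], [0.0, 0.0, 0.0, 1.0]]
wrist 66.26546553934344 283.65135709761745 207.9525477942551 [[-0.235, -0.972, 0.003, 0.623], [-0.93, 0.225, 0.29, -0.034], [-0.283, 0.066, -0.957, 0.393], [0.0, 0.0, 0.0, 1.0]]
{'clock': 0.15, 'joint_pos': [1.5926, 0.3854, 0.0069, -0.0004, -1.194, -0.2586], 'qd': [0.0002, -0.0044, 0.0033, 0.0018, 0.0004, -0.0016], 'joint_efforts': [-0.0007, -39.105, 18.7589, 4.2223, 0.0124, -0.0001], 'tool_pos': [0.1465, 0.6071, 0.2217], 'tool_rot': [-0.0006, -0.6186, 0.7857, -0.0005], 'wrist_force': [0.2037, -0.6157, -0.3179], 'ft_torque': [-0.0248, 0.0511, 0.046], 'gripper_width': 0.9973380036567574}
```

View pics/scene0.png

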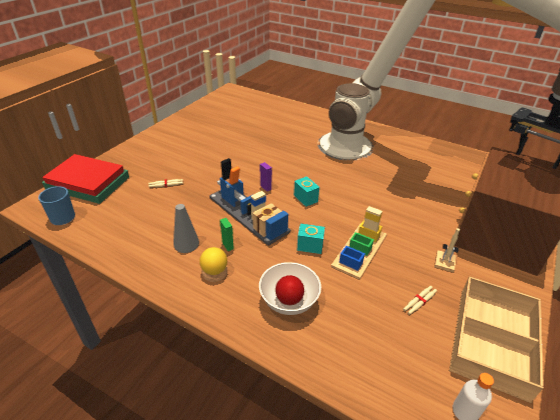

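View pics/top0.png

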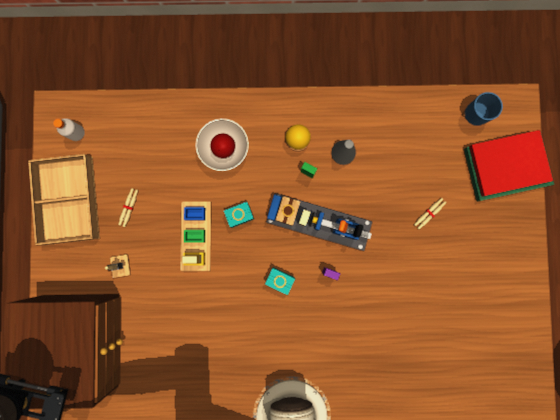

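View pics/wrist0.png

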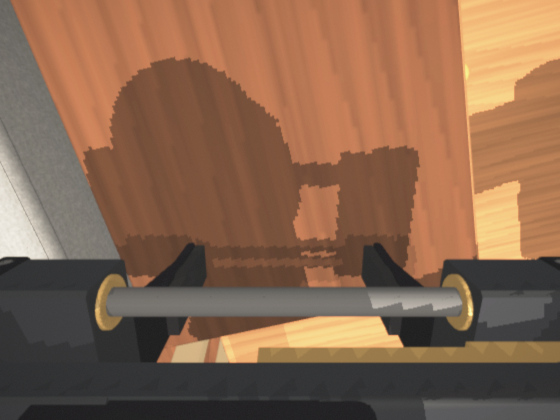

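The top view shows the clamp at about (320,220), with its fixed jaw to the left at (275,208). The rack is at (196,236), and its blue pocket at (195,214). I'll enlarge both.

```bash
python3 - <<'E'
import cv2
t=cv2.imread("pics/top0.png");s=cv2.imread("pics/scene0.png")
cv2.imwrite("pics/top_c.png",cv2.resize(t[180:260,255:385],None,fx=6,fy=6,interpolation=cv2.INTER_CUBIC))
cv2.imwrite("pics/top_r.png",cv2.resize(t[190:280,165:265],None,fx=6,fy=6,interpolation=cv2.INTER_CUBIC))
cv2.imwrite("pics/sc_c.png",cv2.resize(s[145:255,195:330],None,fx=5,fy=5,interpolation=cv2.INTER_CUBIC))
E
```

```text
(no output)
```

View pics/top_c.png

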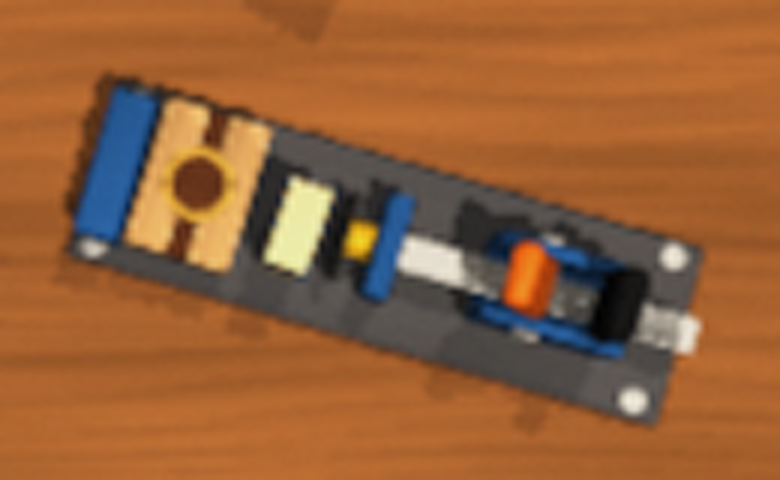

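View pics/top_r.png

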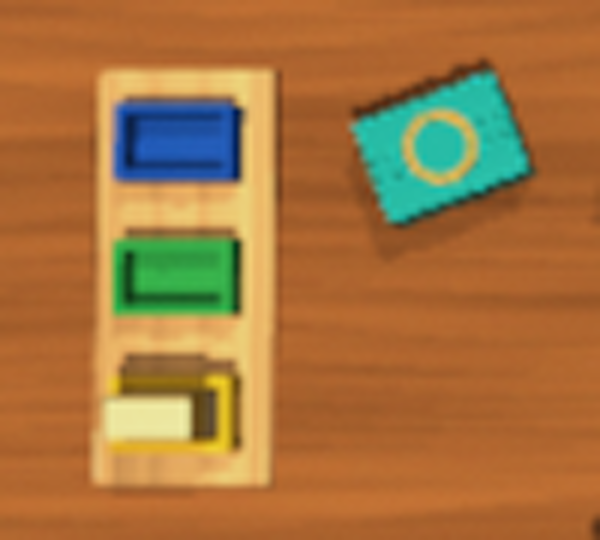

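View pics/sc_c.png

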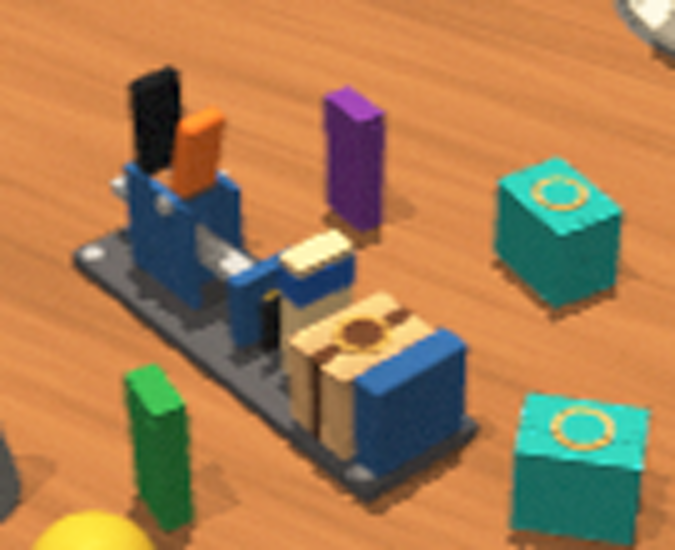

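```bash
cat > h.py <<'E'
import numpy as np,cv2
from cell import *
def K(f):
    fl=f["pixels"].shape[0]/2/np.tan(np.radians(f["vertical_fov"])/2); return fl,f["cx"],f["cy"]
def ray(f,u,v,z):
    fl,cx,cy=K(f);E=np.array(f["extrinsics"]);R,t=E[:3,:3],E[:3,3]
    d=R.T@np.array([(u-cx)/fl,(v-cy)/fl,1]);c=-R.T@t
    return c+d*(z-c[2])/d[2]
def proj(f,P):
    fl,cx,cy=K(f);E=np.array(f["extrinsics"]);p=E[:3,:3]@np.array(P)+E[:3,3]
    return np.array([cx+fl*p[0]/p[2],cy+fl*p[1]/p[2]])
def save(f,name,box=None,k=1):
    im=f["pixels"][:,:,::-1]
    if box: im=im[box[1]:box[3],box[0]:box[2]]
    cv2.imwrite("pics/"+name,cv2.resize(np.ascontiguousarray(im),None,fx=k,fy=k,interpolation=cv2.INTER_CUBIC))
E
python3 - <<'E'
from h import *
f=grab_frame("top");o=lambda x,y,a,b:((x+.5)/6-.5+a,(y+.5)/6-.5+b)
def show(n,pts,z,a,b):
    P=np.array([ray(f,*o(x,y,a,b),z)[:2] for x,y in pts])*1000
    print(n,P.round(1).tolist(),"c",P.mean(0).round(1))
    return P
C=(255,180);R=(165,190)
show("plate TR,BR,BL",[(705,248),(655,427),(68,257)],.012,*C)
show("fixedjaw top",[(118,85),(160,95),(107,240),(75,230)],.078,*C)
show("plinth top",[(170,97),(272,127),(232,272),(130,242)],.072,*C)
show("block top",[(290,176),(334,188),(304,275),(264,262)],.102,*C)
show("jaw plate top",[(393,192),(413,198),(384,300),(364,294)],.066,*C)
show("orange top",[(520,243),(548,247),(540,306),(508,300)],.147,*C)
show("grip top",[(622,268),(648,275),(635,335),(598,328)],.151,*C)
show("blue rim",[(115,100),(240,100),(240,182),(116,182)],.045,*R)
show("green rim",[(115,238),(240,238),(240,314),(116,314)],.045,*R)
show("yel rim",[(120,375),(240,375),(240,450),(115,450)],.045,*R)
show("rack",[(100,70),(274,70),(271,485),(95,485)],.010,*R)
E
```

```text
plate TR,BR,BL [[545.0, -240.0], [459.7, -213.7], [545.2, 66.2]] c [ 516.6 -129.2]
fixedjaw top [[621.8, 39.8], [616.9, 20.5], [550.4, 45.8], [555.2, 60.4]] c [586.1  41.6]
plinth top [[616.5, 15.9], [601.8, -31.1], [535.0, -11.5], [549.6, 35.3]] c [575.7   2.1]
block top [[577.1, -38.0], [571.4, -57.8], [532.3, -43.5], [538.4, -25.6]] c [554.8 -41.2]
jaw plate top [[571.2, -86.9], [568.3, -96.1], [521.2, -81.8], [524.1, -72.6]] c [546.2 -84.3]
orange top [[543.5, -136.5], [541.6, -148.8], [515.9, -144.7], [518.7, -130.7]] c [ 529.9 -140.2]
grip top [[531.8, -180.4], [528.6, -191.6], [502.6, -185.3], [505.8, -169.2]] c [ 517.2 -181.6]
blue rim [[593.2, 296.6], [592.3, 237.7], [553.7, 237.9], [554.6, 296.2]] c [573.4 267.1]
green rim [[528.3, 296.6], [527.4, 238.0], [491.8, 238.1], [492.7, 296.2]] c [510.  267.2]
yel rim [[464.2, 294.3], [463.3, 238.2], [428.4, 238.3], [429.3, 296.7]] c [446.3 266.9]
rack [[610.2, 310.5], [609.0, 226.6], [410.1, 228.9], [411.4, 313.0]] c [510.2 269.8]
```

The block between pad and plinth at top view (305,218), with the pale top and the blue band in the scene view, is the one meant. The green one at (308,170), the purple one at (331,273) and the yellow one in the rack are not. The clamp yaw is about 73° and its origin about (549,-78) mm. I'm moving over the block now.

Request:
send_rows(targets=[[170, -270, 0, -0.68], [170, -270, 0, -0.68], [170, -270, 0, -0.68], [170, -270, 0, -0.68], [170, -270, 0, -0.68], [170, -270, 0, -0.68], [170, -270, 0, -0.68], [170, -270, 0, -0.68]])

```text
clock: 0.87
tool_pos: [0.3173, 0.3343, 0.2226]
tool_rot: [-0.0, -0.32, 0.947, -0.0]
wrist_force: [0.1, 0.2, -0.3]
gripper_width: 1.0
```

Request:
send_rows(targets=[[170, -270, 0, -0.68], [170, -270, 0, -0.68], [170, -270, 0, -0.68], [170, -270, 0, -0.68], [170, -270, 0, -0.68], [170, -270, 0, -0.68], [170, -270, 0, -0.68], [170, -270, 0, -0.68]])

```text
clock: 1.53
tool_pos: [0.4877, 0.0647, 0.2226]
tool_rot: [0.0, 0.014, 1.0, -0.0]
wrist_force: [0.5, 1.3, 0.6]
gripper_width: 0.999
```

Request:
send_rows(targets=[[68, -108, 0, -0.27], [68, -108, 0, -0.27], [68, -108, 0, -0.27], [68, -108, 0, -0.27], [68, -108, 0, -0.27], [68, -108, 0, -0.27], [68, -108, 0, -0.27], [68, -108, 0, -0.27]])

```text
clock: 2.2
tool_pos: [0.5541, -0.0393, 0.2228]
tool_rot: [0.0, 0.146, 0.989, 0.0]
wrist_force: [0.5, -0.8, -0.0]
gripper_width: 0.997
```

```bash
python3 - <<'E'
from h import *
f=grab_frame("wrist");save(f,"w1.png");f=grab_frame("scene");save(f,"s1.png",(170,120,340,260),4)
s=read_state();print(s["clock"],s["tool_pos"],s["tool_rot"],s["joint_pos"])
E
```

```text
2.3 [ 0.55423131 -0.03931352  0.22295057] [2.57532312e-04 1.46419313e-01 9.89222575e-01 1.28375921e-04] [ 2.20878739e-01  2.66415203e-01 -1.64402649e-01 -5.98501045e-05
 -1.13940554e+00 -5.14748936e-01]
```

View pics/w1.png

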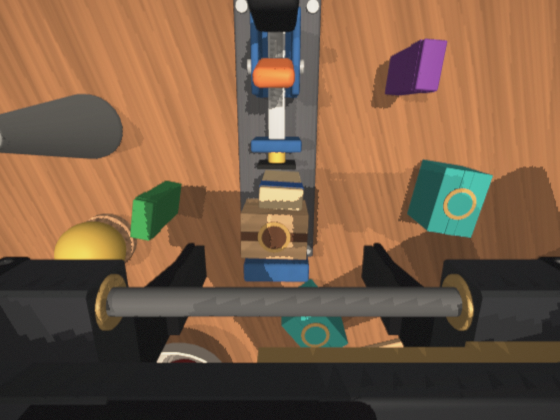

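View pics/s1.png

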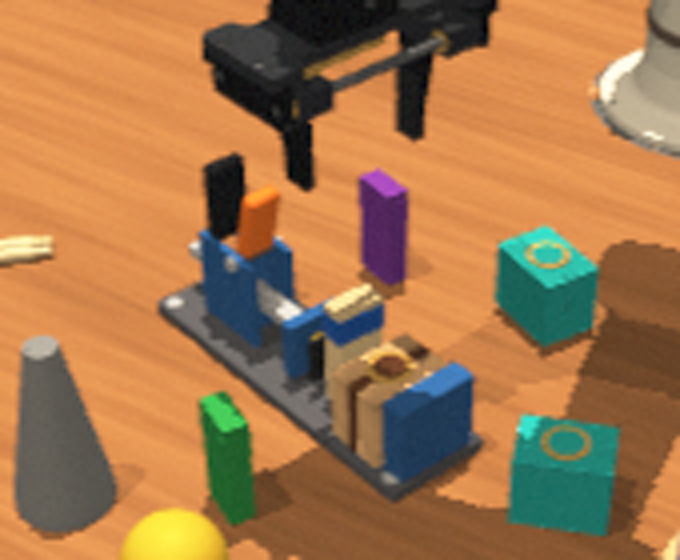

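The wrist view shows the block top at about (281,193), centred between the fingers. The wide side of the gripper body lies across the bar, so a lower grip is clear. I'll cross-check the positions.

```bash
python3 - <<'E'
from h import *
f=grab_frame("wrist");save(f,"w2.png",(220,100,340,290),4)
E
python3 - <<'E'
from h import *
f=grab_frame("wrist")
for n,u,v,z in [("blk c",281,193,.102),("grip?",274,20,.151)]: print(n,ray(f,u,v,z))
o=np.array([.549,-.078]);c,s=np.cos(np.radians(73)),np.sin(np.radians(73))
for x,y,z in [(116,-35,78),(116,35,78),(37,0,102),(-135,-45,12),(-135,45,12)]:
    P=[o[0]+(c*x-s*y)/1e3,o[1]+(s*x+c*y)/1e3,z/1e3]; print((x,y,z),proj(f,P).round(1))
E
```

```text
blk c [ 0.55567501 -0.04888503  0.102     ]
grip? [ 0.52229259 -0.17221242  0.151     ]
(116, -35, 78) [246.  266.5]
(116, 35, 78) [312.3 266.7]
(37, 0, 102) [278.7 200.6]
(-135, -45, 12) [236.   15.5]
(-135, 45, 12) [323.6  15.8]
```

View pics/w2.png

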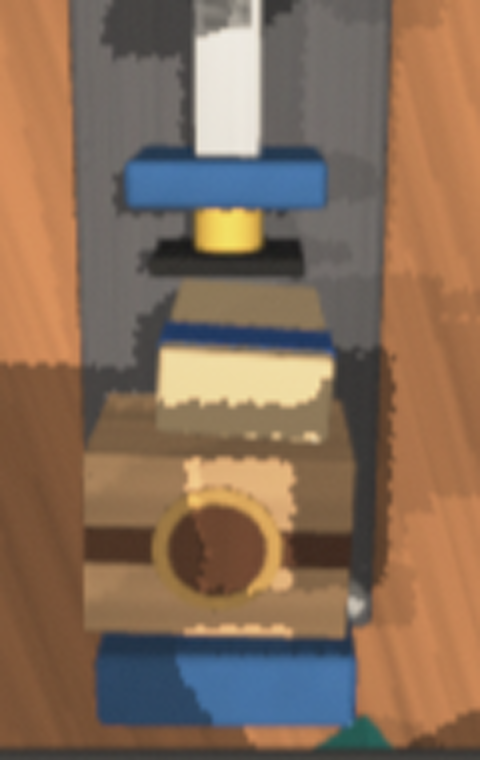

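Request:
send_rows(targets=[[1, -4, -30, -0.04], [1, -4, -60, -0.04], [1, -4, -90, -0.04], [1, -4, -115, -0.04], [1, -4, -135, -0.04], [1, -4, -150, -0.04], [1, -4, -158, -0.04], [1, -4, -158, -0.04]])

```text
clock: 3.07
tool_pos: [0.5544, -0.0443, 0.0629]
tool_rot: [-0.002, 0.167, 0.986, -0.001]
wrist_force: [-0.5, -0.2, 0.6]
gripper_width: 0.998
```

```bash
python3 - <<'E'
from h import *
f=grab_frame("wrist");save(f,"w3.png");f=grab_frame("scene");save(f,"s3.png",(170,120,340,260),4)
E
```

```text
(no output)
```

View pics/w3.png

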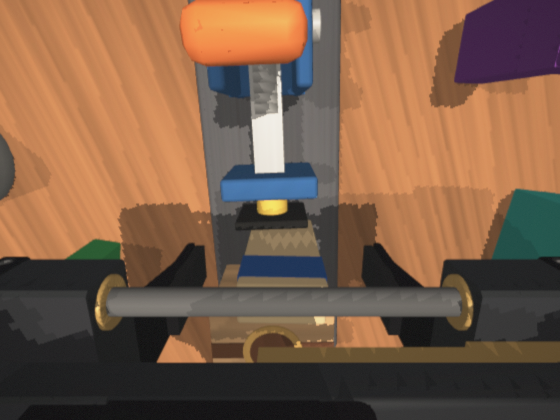

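View pics/s3.png

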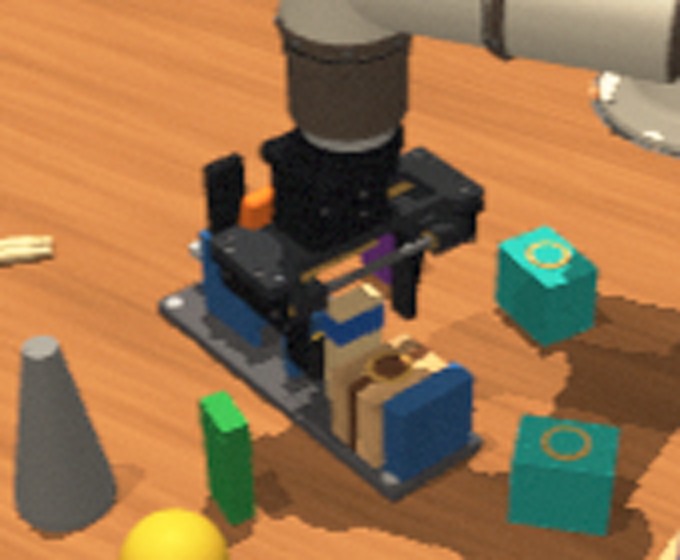

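```bash
python3 - <<'E'
from h import *
f=grab_frame("scene")
P=np.array([ray(f,195+(x+.5)/5-.5,145+(y+.5)/5-.5,.102)[:2] for x,y in [(280,265),(330,232),(354,250),(303,278)]]);print((P*1e3).round(1).tolist(),P.mean(0))
P=np.array([ray(f,170+(x+.5)/4-.5,120+(y+.5)/4-.5,.078)[:2] for x,y in [(384,407),(466,365)]]);print((P*1e3).round(1).tolist())
print(proj(f,[.5544,-.0443,.0629]),(proj(f,[.555,-.043,.102])-[170,120])*4)
E
```

```text
[[579.0, -53.1], [537.4, -45.8], [544.5, -24.6], [582.0, -35.3]] [ 0.56071561 -0.03971893]
[[620.4, 24.0], [551.1, 49.5]]
[258.07410732 204.61366733] [352.4726222  297.67898712]
```

The three views agree on the block centre to a few mm. I'm closing on it.

Request:
send_rows(targets=[[0, 0, 0, 0], [0, 0, 0, 0], [0, 0, 0, 0], [0, 0, 0, 0], [0, 0, 0, 0], [0, 0, 0, 0]], fingers=0.2)

```text
clock: 3.72
tool_pos: [0.5556, -0.0445, 0.0647]
tool_rot: [0.0, 0.167, 0.986, 0.0]
wrist_force: [0.7, -0.5, 0.0]
gripper_width: 0.633
```

Request:
send_rows(targets=[[0, 0, 0, 0], [0, 0, 0, 0], [0, 0, 0, 0], [0, 0, 0, 0]])

```text
clock: 4.05
tool_pos: [0.5556, -0.0444, 0.0645]
tool_rot: [-0.0, 0.167, 0.986, -0.0]
wrist_force: [0.2, 0.4, 0.4]
gripper_width: 0.455
```

Request:
send_rows(targets=[[0, 0, 10, 0], [0, 0, 25, 0], [0, 0, 45, 0], [0, 0, 70, 0], [0, 0, 95, 0], [0, 0, 120, 0], [0, 0, 140, 0], [0, 0, 140, 0]])

```text
clock: 4.72
tool_pos: [0.5582, -0.0445, 0.2103]
tool_rot: [0.005, 0.167, 0.986, 0.001]
wrist_force: [0.8, 0.3, -0.0]
gripper_width: 0.46
```

```bash
python3 - <<'E'
from h import *
f=grab_frame("wrist");save(f,"w4.png");f=grab_frame("scene");save(f,"s4.png",(170,90,370,240),4)
E
```

```text
(no output)
```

View pics/w4.png

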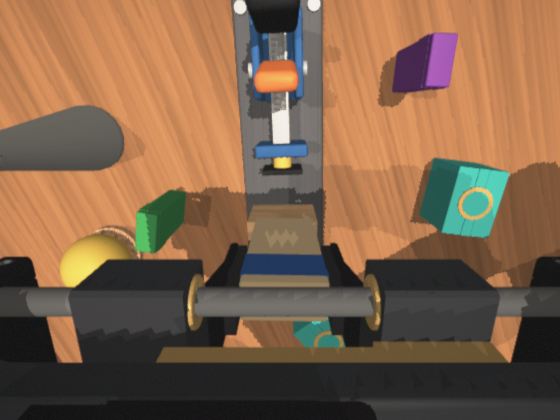

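View pics/s4.png

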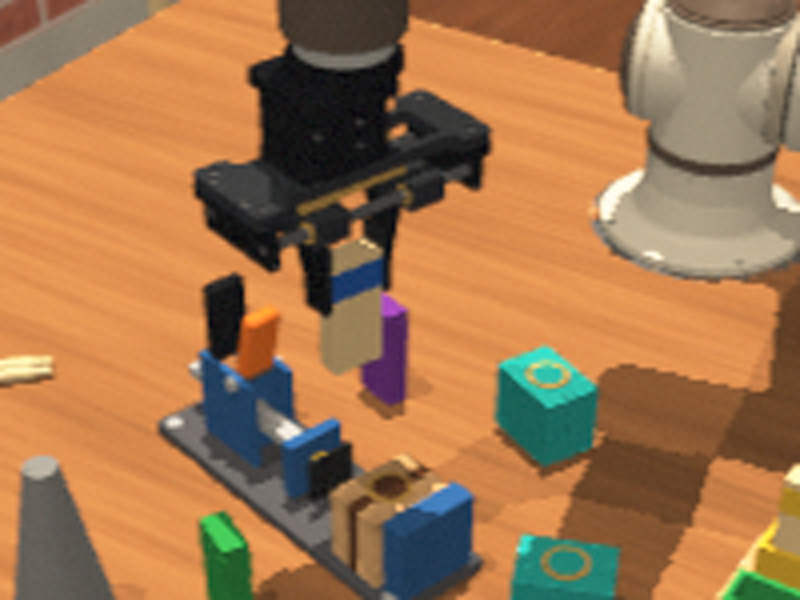

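The block is held upright and the clamp contents are undisturbed. I'm moving over the blue pocket.

Request:
send_rows(targets=[[12, 200, 0, -0.8], [12, 200, 0, -0.8], [12, 200, 0, -0.8], [12, 200, 0, -0.8], [12, 200, 0, -0.8], [12, 200, 0, -0.8], [12, 200, 0, -0.8], [12, 200, 0, -0.8]])

```text
clock: 5.48
tool_pos: [0.5664, 0.1562, 0.2024]
tool_rot: [-0.001, 0.538, 0.843, -0.002]
wrist_force: [-0.7, -0.1, -0.8]
gripper_width: 0.461
```

Request:
send_rows(targets=[[6, 112, 0, -0.448], [6, 112, 0, -0.448], [6, 112, 0, -0.448], [6, 112, 0, -0.448], [6, 112, 0, -0.448], [6, 112, 0, -0.448], [6, 112, 0, -0.448], [6, 112, 0, -0.448]])

```text
clock: 6.15
tool_pos: [0.5735, 0.2663, 0.2044]
tool_rot: [-0.0, 0.712, 0.703, -0.0]
wrist_force: [-0.8, -0.9, -0.5]
gripper_width: 0.461
```

```bash
python3 - <<'E'
from h import *
s=read_state();print(s["tool_pos"],s["tool_rot"])
f=grab_frame("wrist");save(f,"w5.png");f=grab_frame("scene");save(f,"s5.png",(280,130,480,280),4)
f=grab_frame("top");save(f,"t5.png",(155,180,255,280),6)
E
```

```text
[0.57353248 0.26626288 0.20444215] [-4.47167340e-05  7.11657113e-01  7.02526911e-01 -3.02443829e-04]
```

View pics/w5.png

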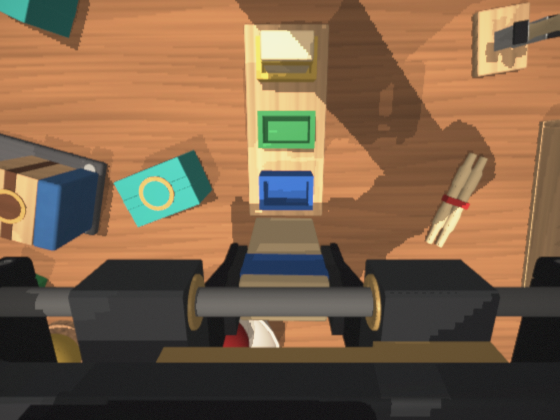

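View pics/s5.png

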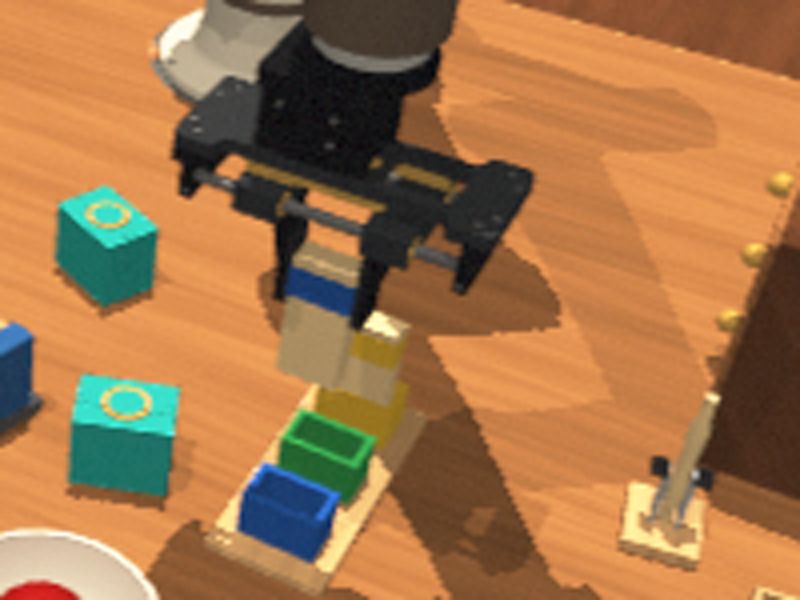

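```bash
python3 - <<'E'
from h import *
f=grab_frame("wrist");save(f,"w6.png",(235,100,345,290),4)
f=grab_frame("scene");save(f,"s6.png",(330,200,380,280),8)
E
```

```text
(no output)
```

View pics/w6.png

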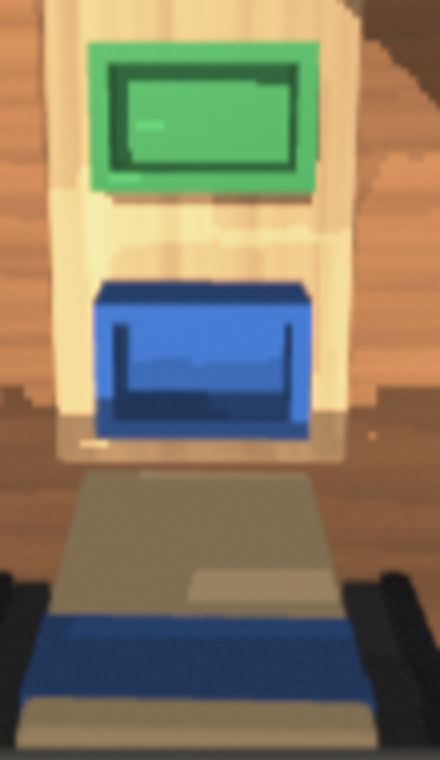

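View pics/s6.png

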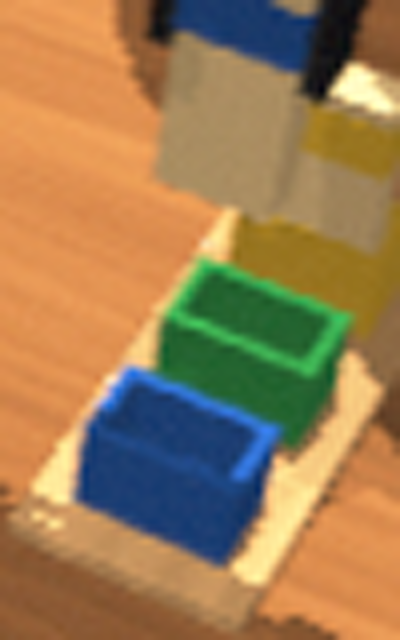

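```bash
python3 - <<'E'
from h import *
f=grab_frame("wrist")
def show(n,pts,z,k=4,off=(235,100),f=f):
    P=np.array([ray(f,off[0]+(x+.5)/k-.5,off[1]+(y+.5)/k-.5,z)[:2] for x,y in pts])*1e3
    print(n,P.round(1).tolist(),P.mean(0).round(1))
show("blue rim",[(96,301),(311,301),(309,439),(96,439)],.045)
show("green rim",[(88,43),(319,43),(316,194),(88,194)],.045)
show("block bottom near edge",[(82,470),(309,472)],.152)
show("block bottom near edge alt",[(82,470),(309,472)],.150)
show("rack edge",[(57,462),(343,462)],.010)
show("block top near edge",[(17,700),(377,702)],.222)
g=grab_frame("scene")
show("scene blue rim",[(124,366),(283,430),(242,482),(84,424)],.045,8,(330,200),g)
show("scene blk bottom right/left",[(158,178),(272,218)],.152,8,(330,200),g)
t=grab_frame("top")
print(proj(t,[.5735,.2663,.2244]))
E
```

```text
blue rim [[557.5, 240.9], [558.2, 295.4], [594.9, 295.4], [594.2, 239.5]] [576.2 267.8]
green rim [[494.9, 241.2], [495.6, 296.5], [531.4, 296.3], [530.6, 239.8]] [513.1 268.5]
block bottom near edge [[566.9, 246.1], [567.8, 286.1]] [567.3 266.1]
block bottom near edge alt [[567.5, 245.9], [568.4, 286.3]] [568.  266.1]
rack edge [[611.8, 224.9], [612.9, 308.4]] [612.4 266.7]
block top near edge [[573.9, 243.6], [574.7, 288.9]] [574.3 266.3]
scene blue rim [[557.7, 239.3], [557.5, 296.5], [586.8, 293.9], [589.9, 239.0]] [573.  267.2]
scene blk bottom right/left [[581.6, 247.7], [580.2, 285.1]] [580.9 266.4]
[182.09061777 209.19648096]
```

Request:
send_rows(targets=[[0.5, 1.2, -25, 0], [0.5, 1.2, -50, 0], [0.5, 1.2, -75, 0], [0.5, 1.2, -90, 0], [0.5, 1.2, -98, 0], [0.5, 1.2, -98, 0], [0.5, 1.2, -98, 0]])

```text
clock: 7.13
tool_pos: [0.5746, 0.2689, 0.107]
tool_rot: [0.0, 0.712, 0.703, 0.0]
wrist_force: [0.6, 0.9, -0.0]
gripper_width: 0.454
```

```bash
python3 - <<'E'
from h import *
f=grab_frame("wrist");save(f,"w7.png",(215,100,355,300),4)
f=grab_frame("scene");save(f,"s7.png",(320,190,390,280),7)
E
```

```text
(no output)
```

View pics/w7.png

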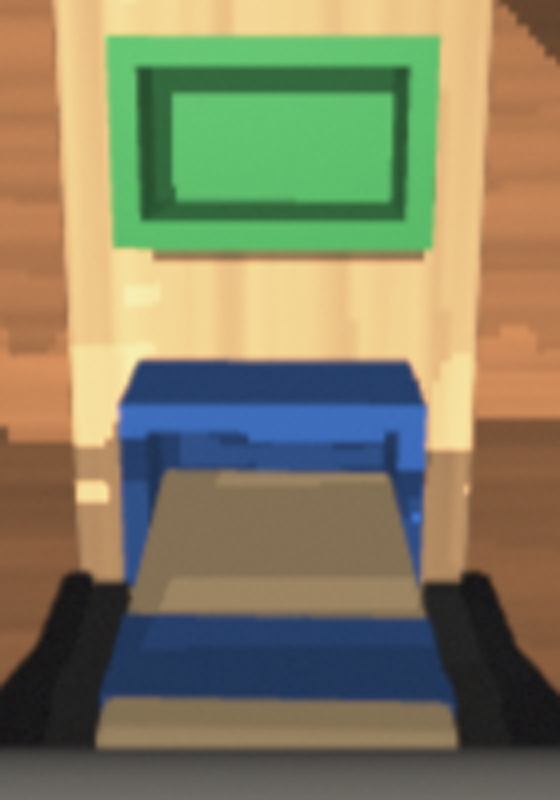

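View pics/s7.png

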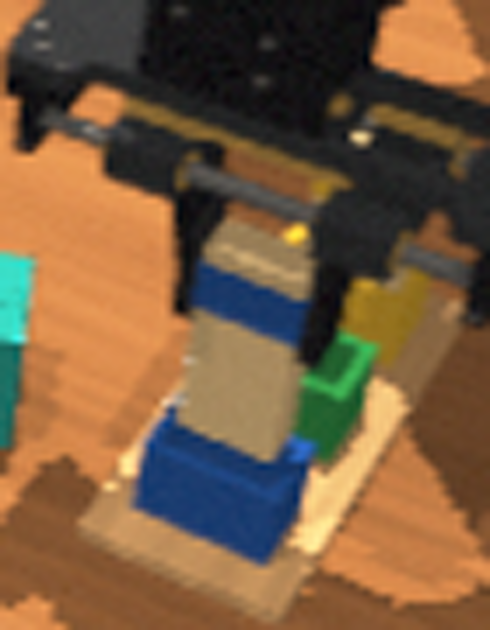

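```bash
python3 - <<'E'
from h import *
f=grab_frame("wrist");g=grab_frame("scene")
def show(n,pts,z,k=4,off=(215,100),f=f):
    P=np.array([ray(f,off[0]+(x+.5)/k-.5,off[1]+(y+.5)/k-.5,z)[:2] for x,y in pts])*1e3
    print(n,P.round(1).tolist(),P.mean(0).round(1))
show("rim near",[(118,405),(427,405)],.045)
show("blk near",[(162,470),(390,472)],.0545)
show("s blk far bottom",[(180,425),(280,462)],.0545,7,(320,190),g)
show("s rim far",[(138,462),(285,512)],.045,7,(320,190),g)
E
```

```text
rim near [[559.3, 240.0], [560.0, 296.2]] [559.7 268.1]
blk near [[568.7, 248.4], [569.6, 288.8]] [569.1 268.6]
s blk far bottom [[584.0, 250.3], [582.1, 289.9]] [583.  270.1]
s rim far [[601.2, 241.9], [595.8, 298.9]] [598.5 270.4]
```

Request:
send_rows(targets=[[0, 0, -5, 0], [0, 0, -9, 0], [0, 0, -12, 0], [0, 0, -15, 0], [0, 0, -18, 0], [0, 0, -18, 0]])

```text
clock: 7.83
tool_pos: [0.5736, 0.2685, 0.0876]
tool_rot: [-0.0, 0.712, 0.702, -0.001]
wrist_force: [-0.2, -0.2, -1.1]
gripper_width: 0.461
```

```bash
python3 - <<'E'
from h import *
f=grab_frame("wrist");save(f,"w8.png",(215,100,355,300),4)
f=grab_frame("scene");save(f,"s8.png",(320,190,390,280),8)
E
```

```text
(no output)
```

View pics/w8.png

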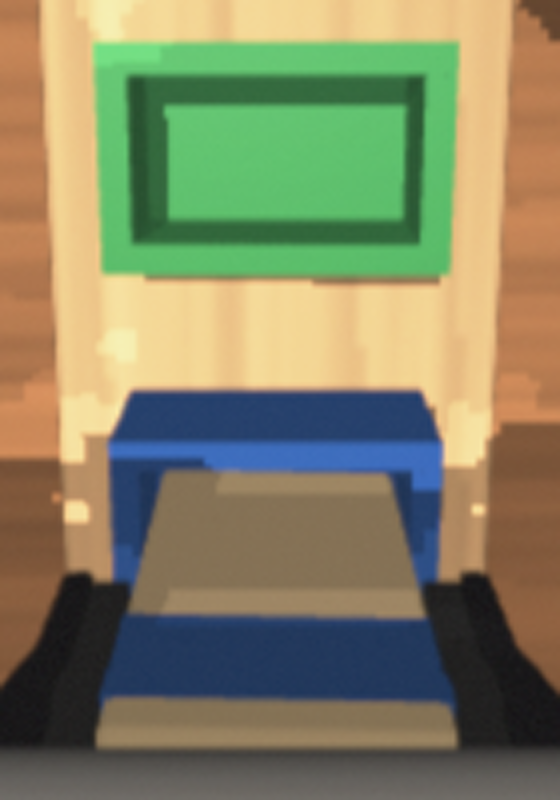

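View pics/s8.png

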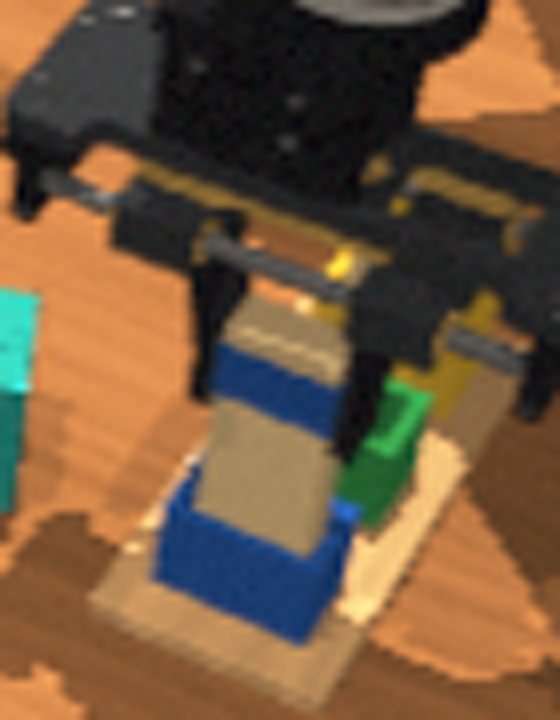

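The block has entered the pocket with no side force. Going on down.

Request:
send_rows(targets=[[0, 0, -4, 0], [0, 0, -8, 0], [0, 0, -12, 0], [0, 0, -16, 0], [0, 0, -18, 0], [0, 0, -20, 0], [0, 0, -20, 0]])

```text
clock: 8.52
tool_pos: [0.5738, 0.2686, 0.0679]
tool_rot: [-0.0, 0.712, 0.702, -0.001]
wrist_force: [0.4, 0.2, -1.2]
gripper_width: 0.453
```

Request:
send_rows(targets=[[0, 0, -0.5, 0], [0, 0, -0.5, 0], [0, 0, -0.5, 0], [0, 0, -0.5, 0], [0, 0, -0.5, 0], [0, 0, -0.5, 0], [0, 0, -0.5, 0], [0, 0, -0.5, 0]], fingers=0.8)

```text
clock: 9.18
tool_pos: [0.5741, 0.2688, 0.0681]
tool_rot: [0.0, 0.712, 0.702, 0.0]
wrist_force: [1.0, 0.1, 0.3]
gripper_width: 0.796
```

Request:
send_rows(targets=[[0, 0, 15, 0], [0, 0, 40, 0], [0, 0, 70, 0], [0, 0, 105, 0], [0, 0, 140, 0], [0, 0, 160, 0], [0, 0, 160, 0], [0, 0, 160, 0]])

```text
clock: 9.85
tool_pos: [0.5744, 0.2691, 0.2296]
tool_rot: [-0.0, 0.712, 0.702, 0.002]
wrist_force: [0.0, 0.1, -0.7]
gripper_width: 0.802
```

Request:
send_rows(targets=[[-10, -100, 0, 0.3], [-10, -100, 0, 0.3], [-10, -100, 0, 0.3], [-10, -100, 0, 0.3]])

```text
clock: 10.18
tool_pos: [0.5625, 0.1651, 0.2265]
tool_rot: [-0.001, 0.6, 0.8, -0.002]
wrist_force: [-0.3, -0.0, 0.5]
gripper_width: 0.798
```

```bash
python3 - <<'E'
from h import *
f=grab_frame("wrist");save(f,"w9.png")
f=grab_frame("scene");save(f,"s9.png",(310,190,410,280),7)
f=grab_frame("top");save(f,"t9.png",(165,190,265,280),6)
s=read_state();print(s["tool_pos"],s["wrist_force"])
E
```

```text
[0.56381872 0.16883747 0.22689054] [-0.54324561  0.27312053 -0.05547604]
```

View pics/s9.png

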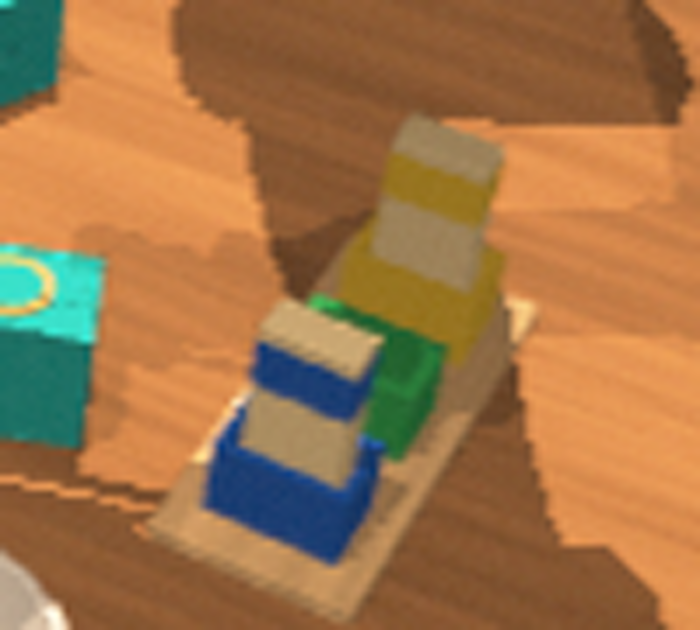

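View pics/t9.png

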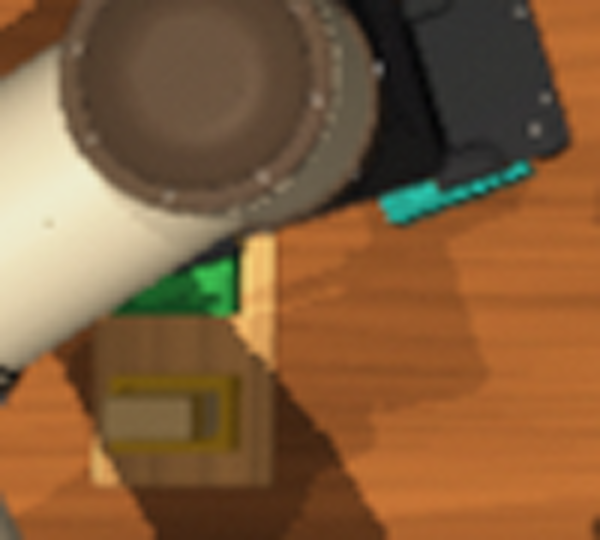

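The blue block stands in the blue pocket, at about the same height as the yellow block in its own. Next is the trigger. I'll turn so the wrist camera looks at the pad, with fingers shut, and push with the fingers' side faces.

Request:
send_rows(targets=[[-8, -90, 0, 0.95], [-8, -90, 0, 0.95], [-8, -90, 0, 0.95], [-8, -90, 0, 0.95], [-8, -90, 0, 0.95], [-8, -90, 0, 0.95], [-8, -90, 0, 0.95], [-8, -90, 0, 0.95]], fingers=0)

```text
clock: 11.0
tool_pos: [0.5563, 0.08, 0.2272]
tool_rot: [-0.001, 0.163, 0.987, -0.0]
wrist_force: [-0.4, -0.3, 0.4]
gripper_width: 0.279
```

Request:
send_rows(targets=[[-8, -90, 0, 0.95], [-8, -90, 0, 0.95], [-8, -90, 0, 0.95], [-8, -90, 0, 0.95], [-8, -90, 0, 0.95], [-8, -90, 0, 0.95], [-8, -90, 0, 0.95], [-8, -90, 0, 0.95]])

```text
clock: 11.67
tool_pos: [0.5485, -0.0101, 0.2272]
tool_rot: [-0.001, -0.306, 0.952, 0.0]
wrist_force: [-1.4, -0.7, 0.1]
gripper_width: 0.003
```

Request:
send_rows(targets=[[-8, -97, 0, 0.95], [-8, -97, 0, 0.95], [-8, -97, 0, 0.95], [-8, -97, 0, 0.95], [-8, -97, 0, 0.95], [-8, -97, 0, 0.95], [-8, -97, 0, 0.95], [-8, -97, 0, 0.95]])

```text
clock: 12.33
tool_pos: [0.5406, -0.1072, 0.2271]
tool_rot: [0.0, 0.708, -0.707, -0.001]
wrist_force: [-0.2, -0.2, -0.1]
gripper_width: 0.005
```

Request:
send_rows(targets=[[0, 0, 0, 0.95], [0, 0, 0, 0.95], [0, 0, 0, 0.95], [0, 0, 0, 0.95], [0, 0, 0, 0.95], [0, 0, 0, 0.95], [0, 0, 0, 0.95], [0, 0, 0, 0.95]])

```text
clock: 13.0
tool_pos: [0.5407, -0.107, 0.2271]
tool_rot: [0.0, 0.952, -0.305, -0.001]
wrist_force: [-0.5, 0.1, 0.8]
gripper_width: 0.006
```

```bash
python3 - <<'E'
from h import *
s=read_state();q=s["tool_rot"];x=q[1]**2-q[2]**2;y=2*q[1]*q[2]
print(s["tool_pos"],np.degrees(np.arctan2(y,x)),s["joint_pos"],s["wrist_force"])
f=grab_frame("wrist");save(f,"w10.png")
f=grab_frame("top");save(f,"t10.png",(165,190,265,280),6)
E
```

```text
[ 0.54066724 -0.10700158  0.22714888] -35.4717618024002 [ 9.86297755e-02  2.56612677e-01 -1.66914412e-01 -2.82464929e-04
 -1.14852535e+00  2.42397977e+00] [-0.48410908  0.10289543  0.8185892 ]
```

View pics/w10.png

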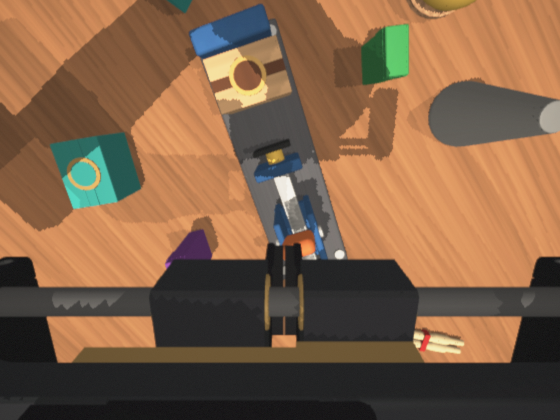

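View pics/t10.png

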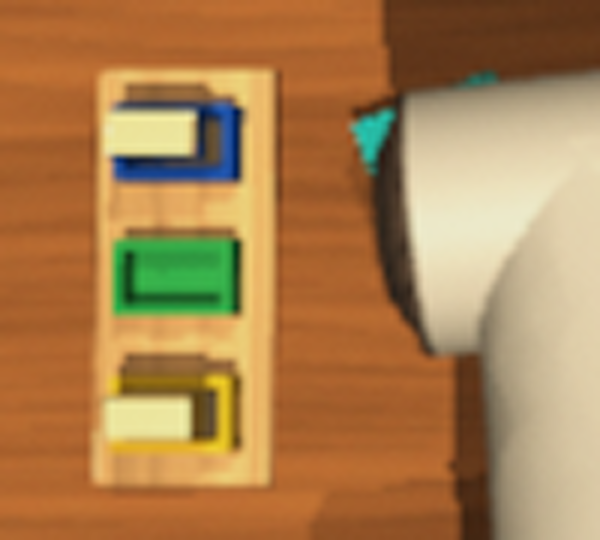

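```bash
python3 - <<'E'
from h import *
f=grab_frame("top")
def show(n,pts,z,k=6,off=(165,190),f=f):
    P=np.array([ray(f,off[0]+(x+.5)/k-.5,off[1]+(y+.5)/k-.5,z)[:2] for x,y in pts])*1e3
    print(n,P.mean(0).round(1))
show("blue",[(105,109),(198,109),(198,157),(105,157)],.105)
show("yel",[(105,395),(193,395),(193,441),(105,441)],.105)
show("blue if on rim",[(105,109),(198,109),(198,157),(105,157)],.135)
E
```

```text
blue [573.9 268.6]
yel [445.9 269.9]
blue if on rim [572.1 263.2]
```

Request:
send_rows(targets=[[-1, -2, -20, 0.32], [-1, -2, -40, 0.32], [-1, -2, -60, 0.32], [-1, -2, -75, 0.32], [-1, -2, -90, 0.32], [-1, -2, -98, 0.32], [-1, -2, -102, 0.32], [-1, -2, -102, 0.32]])

```text
clock: 13.82
tool_pos: [0.5389, -0.11, 0.1252]
tool_rot: [0.0, 0.988, -0.152, -0.001]
wrist_force: [0.1, -0.2, 0.5]
gripper_width: 0.003
```

```bash
python3 - <<'E'
from h import *
s=read_state();q=s["tool_rot"];x=q[1]**2-q[2]**2;y=2*q[1]*q[2]
print(s["tool_pos"],np.degrees(np.arctan2(y,x)),s["wrist_force"])
f=grab_frame("wrist");save(f,"w11.png")
f=grab_frame("scene");save(f,"s11.png",(170,110,310,250),5)
f=grab_frame("top");save(f,"t11.png",(255,180,385,260),6)
E
```

```text
[ 0.53891164 -0.11000249  0.12523789] -17.539467532755335 [ 0.07212638 -0.1711263   0.49290709]
```

View pics/w11.png

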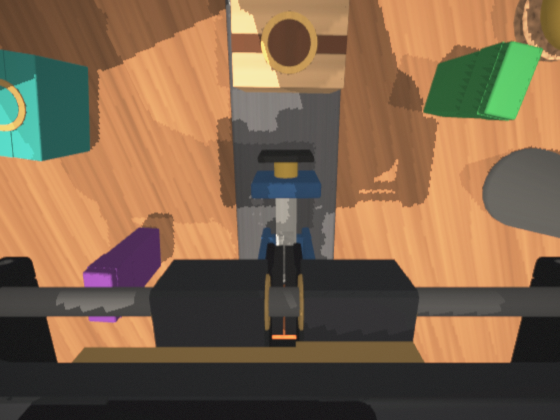

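View pics/s11.png

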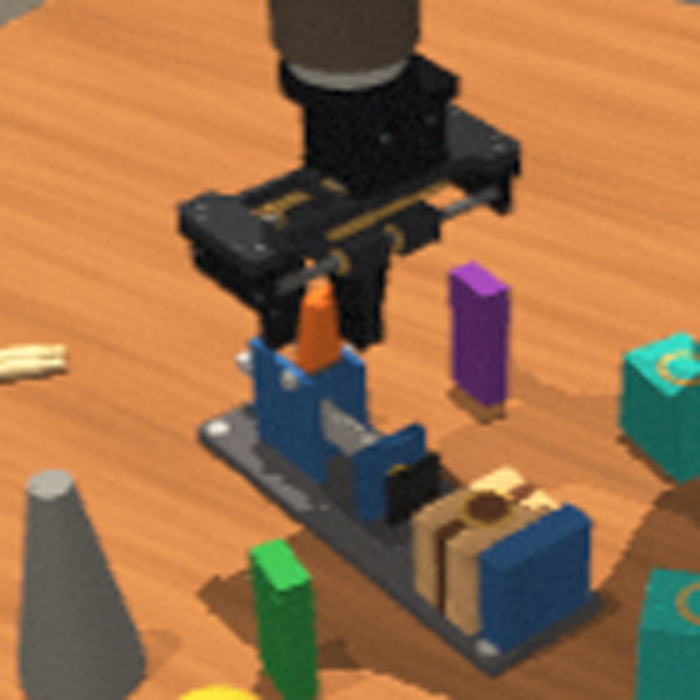

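View pics/t11.png

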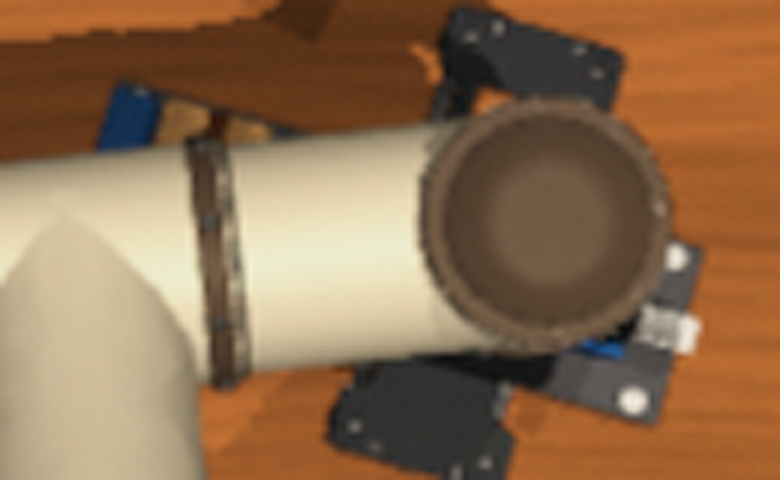

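```bash
python3 - <<'E'
from h import *
g=grab_frame("scene");s=read_state()
print((proj(g,s["tool_pos"])-[170,110])*5)
o=np.array([.549,-.078]);c,sn=np.cos(np.radians(73)),np.sin(np.radians(73))
for x,y,z in [(-54,15,147),(-54,-15,147),(-108,0,151),(-32,0,125)]:
    print((x,y,z),((proj(g,[o[0]+(c*x-sn*y)/1e3,o[1]+(sn*x+c*y)/1e3,z/1e3])-[170,110])*5).round(1))
d=s["tool_pos"][:2]-o;print("tcp in clamp",c*d[0]+sn*d[1],-sn*d[0]+c*d[1])
# wrist measurements of pad etc
f=grab_frame("wrist");save(f,"w12.png",(215,60,355,280),3.5)
E
```

```text
[358.61462192 338.26440133]
(-54, 15, 147) [356.6 285.7]
(-54, -15, 147) [316.3 304.4]
(-108, 0, 151) [281.5 251.4]
(-32, 0, 125) [361.2 341.8]
tcp in clamp -0.03344381260556677 -0.0006663532419607012
```

View pics/w12.png

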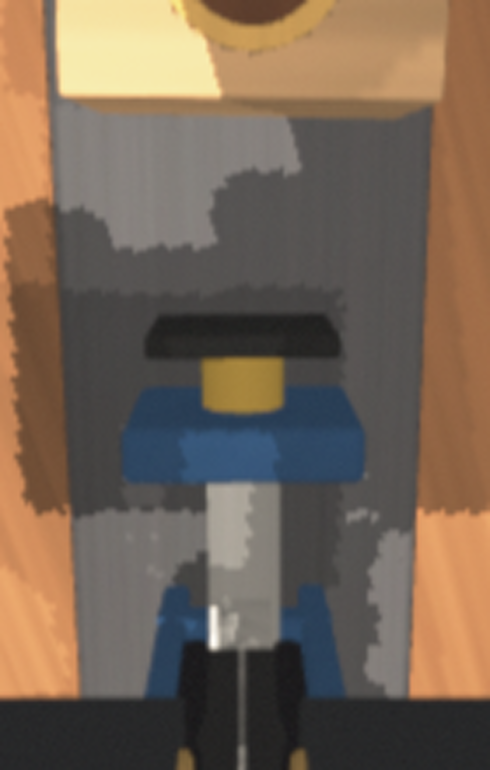

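Request:
send_rows(targets=[[-1.8, -5.7, 0, 0], [-2.9, -9.6, 0, 0], [-3.5, -11.5, 0, 0], [-4.1, -13.4, 0, 0], [-4.7, -15.3, 0, 0], [-5.3, -17.2, 0, 0], [-5.8, -19.1, 0, 0], [-5.8, -19.1, 0, 0]])

```text
clock: 14.73
tool_pos: [0.5346, -0.1285, 0.1274]
tool_rot: [-0.001, 0.988, -0.152, 0.002]
wrist_force: [0.1, 5.6, 5.3]
gripper_width: 0.002
```

```bash
cat > m.py <<'E'
from h import *
import sys
o=np.array([.549,-.078]);c,sn=np.cos(np.radians(73)),np.sin(np.radians(73))
s=read_state();d=s["tool_pos"][:2]-o;F=s["wrist_force"]
print("clk",s["clock"],"tcp clamp x,y",(1e3*np.array([c*d[0]+sn*d[1],-sn*d[0]+c*d[1]])).round(1),"z",s["tool_pos"][2].round(4),"F_x,y,z",round(c*F[0]+sn*F[1],2),round(-sn*F[0]+c*F[1],2),round(F[2],2))
f=grab_frame("wrist");save(f,sys.argv[1]+".png",(215,0,355,280),2.8)
g=grab_frame("scene");save(g,sys.argv[1]+"s.png",(205,140,305,240),6)
E
python3 m.py a1
```

```text
clk 14.7333 tcp clamp x,y [-52.5  -1. ] z 0.1274 F_x,y,z 5.36 1.58 5.26
```

View pics/a1.png

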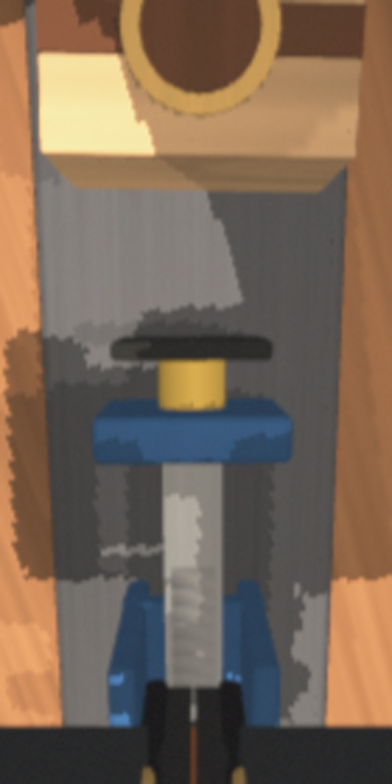

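View pics/a1s.png

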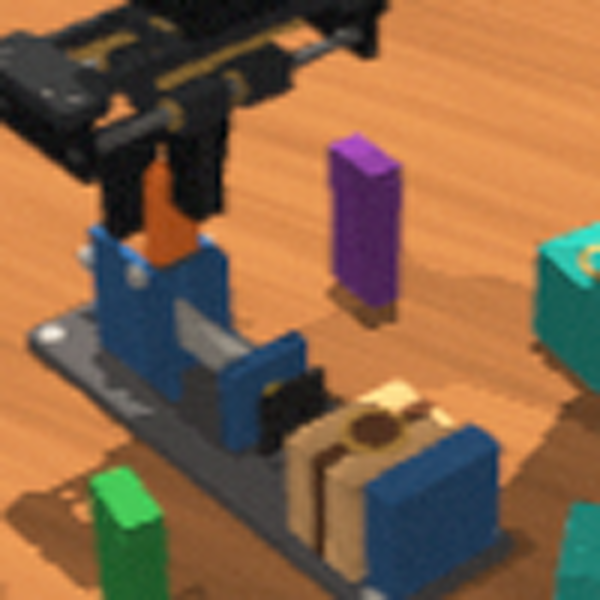

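Request:
send_rows(targets=[[-0.9, -2.9, 0, 0], [-1.8, -5.7, 0, 0], [-2.6, -8.6, 0, 0], [-3.5, -11.5, 0, 0], [-4.1, -13.4, 0, 0], [-4.1, -13.4, 0, 0], [-4.1, -13.4, 0, 0]])

```text
clock: 15.42
tool_pos: [0.5311, -0.1416, 0.1279]
tool_rot: [-0.001, 0.988, -0.152, 0.003]
wrist_force: [0.4, 7.5, 6.1]
gripper_width: 0.002
```

```bash
python3 m.py a2
```

```text
clk 15.4167 tcp clamp x,y [-66.1  -1.5] z 0.1279 F_x,y,z 7.31 1.86 6.05
```

View pics/a2.png

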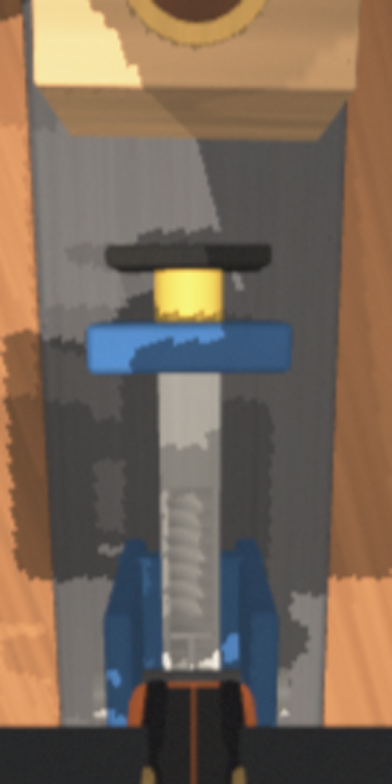

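View pics/a2s.png

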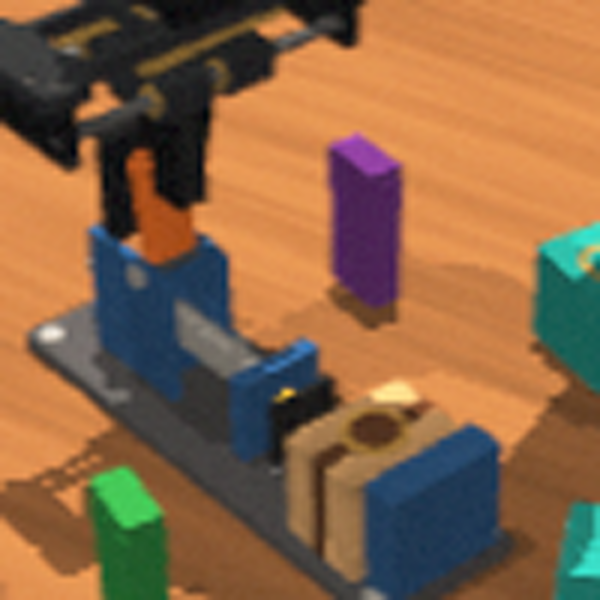

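Request:
send_rows(targets=[[-0.6, -1.9, 0, 0], [-0.9, -2.9, 0, 0], [-1.2, -3.8, 0, 0], [-1.2, -3.8, 0, 0]])

```text
clock: 15.85
tool_pos: [0.53, -0.1453, 0.1278]
tool_rot: [-0.001, 0.988, -0.152, 0.003]
wrist_force: [-1.0, 8.4, 5.5]
gripper_width: 0.01
```

```bash
cat >> m.py <<'E'
def cl(x,y,z):
    P=ray(f,215+(x+.5)/2.8-.5,(y+.5)/2.8-.5,z)[:2]-o; return round(1e3*(c*P[0]+sn*P[1]),1)
for a in sys.argv[2:]:
    n,y=a.split("="); z={"pad":.060,"plate":.066,"plinth":.072,"plinthbot":.012,"platebk":.066}[n]
    print(n,cl(190,float(y),z))
E
python3 m.py a3
```

```text
clk 15.85 tcp clamp x,y [-69.9  -1.5] z 0.1278 F_x,y,z 7.76 3.38 5.55
```

View pics/a3.png

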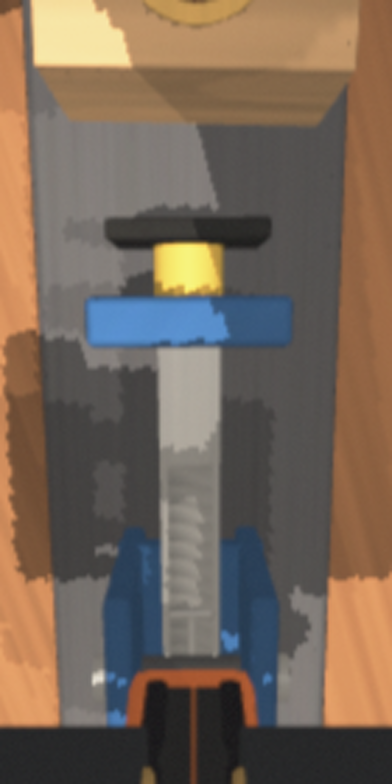

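```bash
python3 m.py a3b pad=218 plate=297 platebk=346 plinth=67 plinthbot=124
```

```text
clk 15.95 tcp clamp x,y [-69.9  -1.5] z 0.1278 F_x,y,z 6.98 0.7 6.01
pad 30.7
plate 12.6
platebk 1.4
plinth 59.9
plinthbot 59.6
```

Request:
send_rows(targets=[[-0.6, -1.9, 0, 0], [-0.9, -2.9, 0, 0], [-0.9, -2.9, 0, 0]])

```text
clock: 16.3
tool_pos: [0.5291, -0.1481, 0.1276]
tool_rot: [-0.001, 0.988, -0.152, 0.003]
wrist_force: [1.9, 8.7, 4.3]
gripper_width: 0.007
```

```bash
python3 m.py a4; grep -c . m.py
```

```text
clk 16.3 tcp clamp x,y [-72.9  -1.5] z 0.1276 F_x,y,z 8.91 0.73 4.26
12
```

View pics/a4.png

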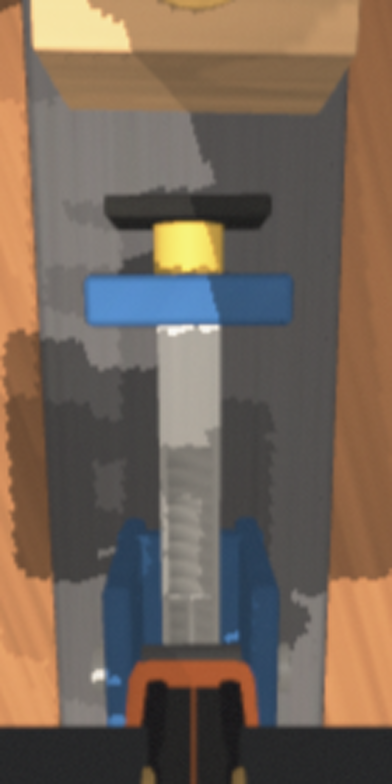

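Request:
send_rows(targets=[[3, 9.6, 0, 0], [6, 19.1, 0, 0], [9, 29.6, 0, 0], [9, 29.6, 0, 0], [9, 29.6, 0, 0]])

```text
clock: 16.82
tool_pos: [0.5355, -0.1193, 0.1254]
tool_rot: [0.0, 0.988, -0.152, -0.001]
wrist_force: [-0.5, 0.4, 0.2]
gripper_width: 0.007
```

```bash
python3 m.py a5
```

```text
clk 16.8167 tcp clamp x,y [-43.5   0.8] z 0.1254 F_x,y,z 0.19 0.61 0.21
```

View pics/a5.png

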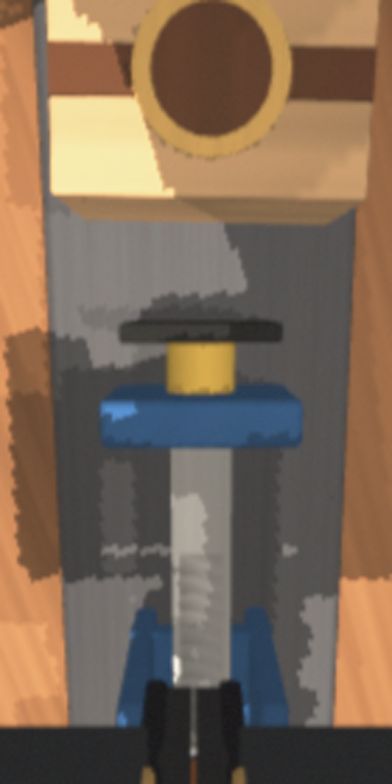

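View pics/a5s.png

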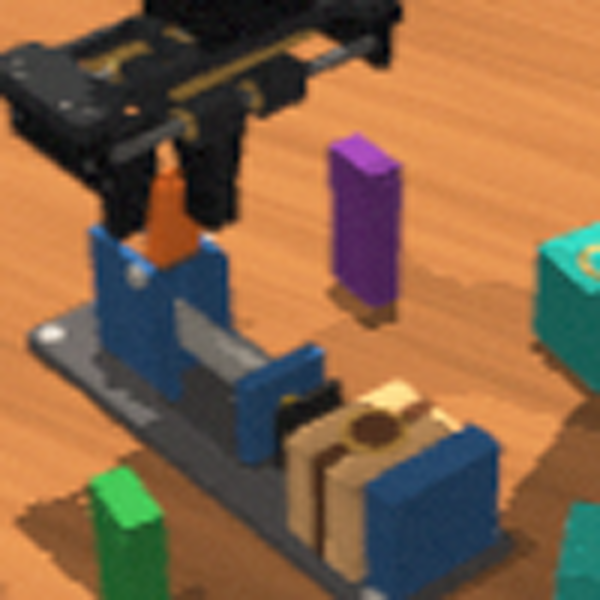

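```bash
python3 m.py a5b pad=322 plate=387 plinth=197
```

```text
clk 16.9167 tcp clamp x,y [-44.1   0.7] z 0.1256 F_x,y,z -0.2 -0.73 0.32
pad 32.5
plate 17.5
plinth 59.3
```

Request:
send_rows(targets=[[-1.8, -5.7, 0, 0], [-3.5, -11.5, 0, 0], [-5, -16.2, 0, 0], [-6.4, -21, 0, 0], [-7.9, -25.8, 0, 0], [-9, -29.6, 0, 0], [-9, -29.6, 0, 0]])

```text
clock: 17.6
tool_pos: [0.5286, -0.148, 0.1272]
tool_rot: [-0.002, 0.988, -0.153, 0.002]
wrist_force: [1.1, 9.9, 4.1]
gripper_width: 0.002
```

```bash
python3 m.py a6
```

```text
clk 17.6 tcp clamp x,y [-72.9  -0.9] z 0.1272 F_x,y,z 9.77 1.79 4.1
```

View pics/a6.png

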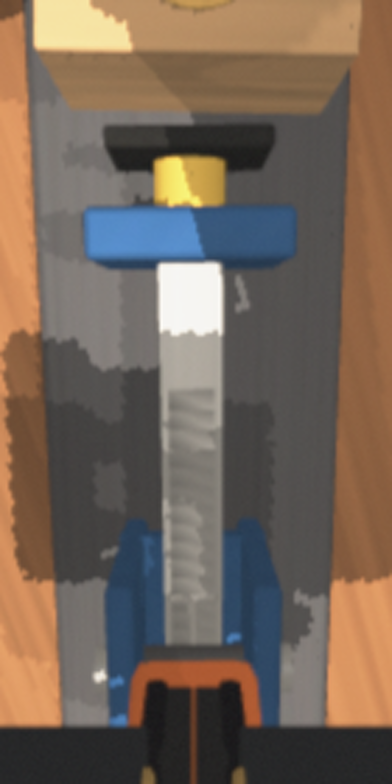

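```bash
python3 m.py a6b pad=127 plate=207 plinth=50 plinthbot=108
```

```text
clk 17.7 tcp clamp x,y [-72.9  -0.9] z 0.1272 F_x,y,z 8.95 2.42 5.05
pad 47.3
plate 29.5
plinth 60.1
plinthbot 60.7
```

Request:
send_rows(targets=[[3, 9.6, 0, 0], [6, 19.1, 0, 0], [8.8, 29, 0, 0], [8.8, 29, 0, 0], [8.8, 29, 0, 0]])

```text
clock: 18.22
tool_pos: [0.5354, -0.1202, 0.1255]
tool_rot: [0.0, 0.988, -0.152, -0.001]
wrist_force: [0.4, -0.3, -0.3]
gripper_width: 0.005
```

```bash
python3 m.py a7
```

```text
clk 18.2167 tcp clamp x,y [-44.3   0.7] z 0.1255 F_x,y,z -0.17 -0.49 -0.3
```

View pics/a7.png

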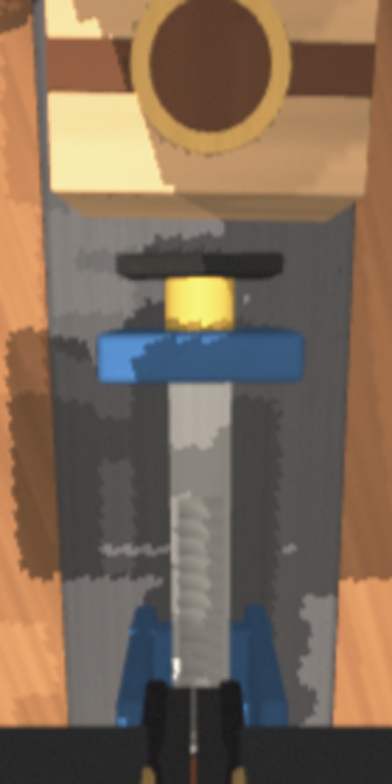

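Request:
send_rows(targets=[[-1.8, -5.7, 0, 0], [-3.5, -11.5, 0, 0], [-5, -16.2, 0, 0], [-6.4, -21, 0, 0], [-7.6, -24.9, 0, 0], [-8.3, -27.2, 0, 0], [-8.8, -29, 0, 0], [-8.8, -29, 0, 0]])

```text
clock: 18.98
tool_pos: [0.5284, -0.148, 0.1271]
tool_rot: [-0.002, 0.988, -0.153, 0.002]
wrist_force: [0.7, 10.6, 5.1]
gripper_width: 0.007
```

```bash
python3 m.py a8
```

```text
clk 18.9833 tcp clamp x,y [-72.9  -0.8] z 0.1271 F_x,y,z 10.38 2.47 5.07
```

View pics/a8.png

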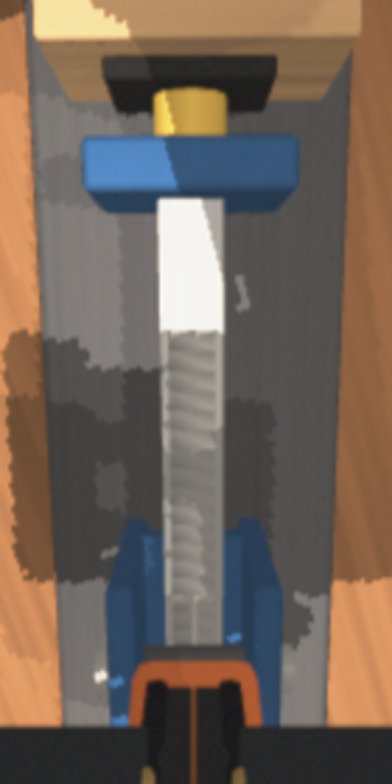

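View pics/a8s.png

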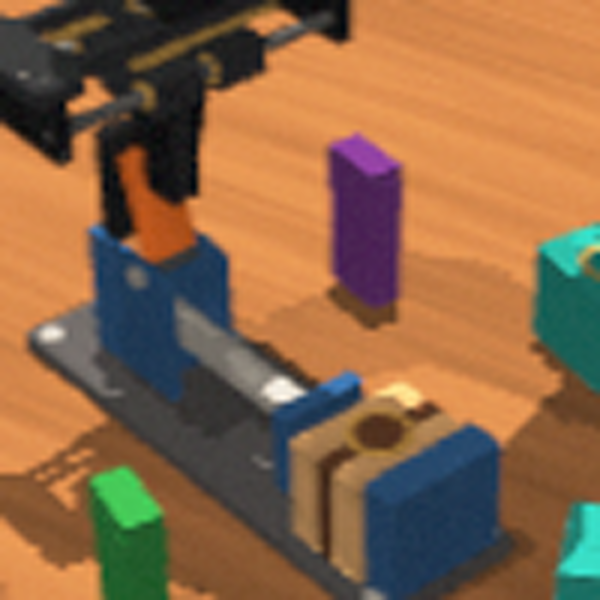

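```bash
python3 m.py a8b pad=58 plate=137 plinth=37 plinthbot=97
```

```text
clk 19.0833 tcp clamp x,y [-72.9  -0.8] z 0.1271 F_x,y,z 10.1 2.41 4.26
pad 61.5
plate 44.2
plinth 62.6
plinthbot 63.4
```

Request:
send_rows(targets=[[3, 9.6, 0, 0], [6, 19.1, 0, 0], [8.8, 29, 0, 0], [8.8, 29, 0, 0], [8.8, 29, 0, 0]])

```text
clock: 19.6
tool_pos: [0.5354, -0.1202, 0.1256]
tool_rot: [0.0, 0.988, -0.152, -0.001]
wrist_force: [0.3, 0.7, 0.2]
gripper_width: 0.008
```

```bash
python3 m.py a9
```

```text
clk 19.6 tcp clamp x,y [-44.3   0.6] z 0.1256 F_x,y,z 0.73 -0.1 0.18
```

View pics/a9.png

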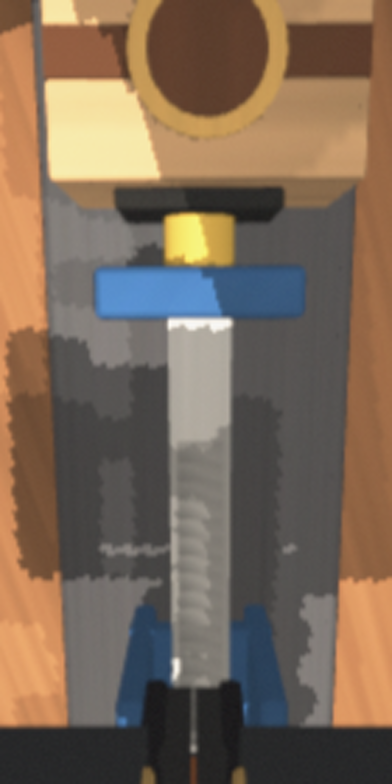

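Request:
send_rows(targets=[[-1.8, -5.7, 0, 0], [-2.9, -9.6, 0, 0], [-3.5, -11.5, 0, 0], [-4.1, -13.4, 0, 0], [-4.7, -15.3, 0, 0], [-4.7, -15.3, 0, 0]])

```text
clock: 20.2
tool_pos: [0.5324, -0.1345, 0.1275]
tool_rot: [-0.002, 0.988, -0.152, 0.002]
wrist_force: [-0.7, 10.1, 6.4]
gripper_width: 0.007
```

```bash
python3 m.py b1
```

```text
clk 20.2 tcp clamp x,y [-58.8  -0.6] z 0.1275 F_x,y,z 9.47 3.6 6.41
```

View pics/b1.png

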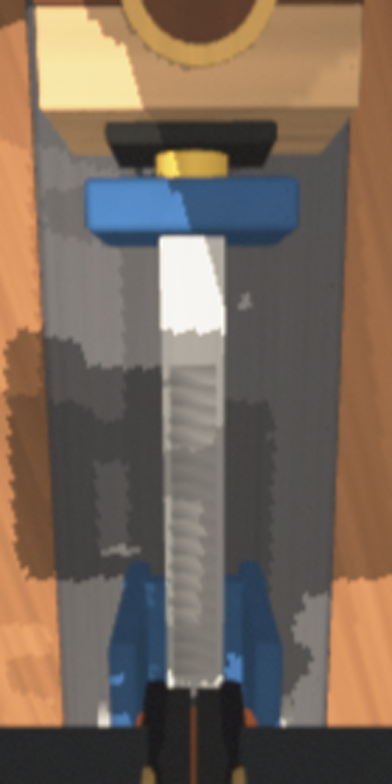

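```bash
python3 m.py b2 pad=124 plate=179 platebk=230 plinth=108 plinthbot=154
python3 - <<'E'
from h import *
f=grab_frame("wrist");save(f,"b2z.png",(240,20,330,95),8)
E
```

```text
clk 20.3 tcp clamp x,y [-58.8  -0.6] z 0.1275 F_x,y,z 10.51 2.91 6.61
pad 62.0
plate 49.5
platebk 38.6
plinth 63.0
plinthbot 63.0
```

View pics/b2z.png

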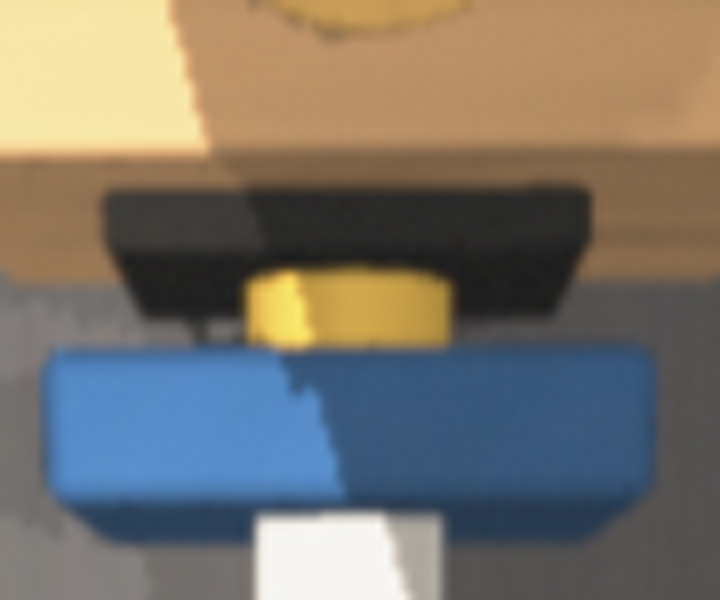

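View pics/b2s.png

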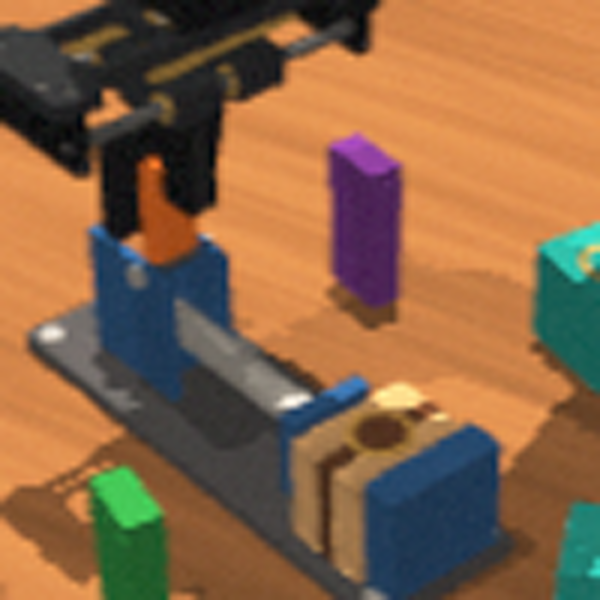

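```bash
cat > n.py <<'E'
from h import *
import sys
o=np.array([.549,-.078]);c,sn=np.cos(np.radians(73)),np.sin(np.radians(73))
f=grab_frame("wrist")
def cl(y,z,x=350):
    P=ray(f,240+(x+.5)/8-.5,20+(y+.5)/8-.5,z)[:2]-o; return 1e3*(c*P[0]+sn*P[1])
a,b,d=[float(v) for v in sys.argv[1:]]
pf,pb,pl=cl(a,.06),cl(b,.06),cl(d,.066)
print("padfront,padback,plate",round(pf,1),round(pb,1),round(pl,1),"compress",round(18-(pf-pl),1),round(13-(pb-pl),1))
E
python3 n.py 188 250 347
```

```text
padfront,padback,plate 62.5 58.0 49.9 compress 5.4 4.9
```

Request:
send_rows(targets=[[-0.3, -1, 0, 0], [-0.3, -1, 0, 0], [-0.3, -1, 0, 0], [-0.3, -1, 0, 0], [-0.3, -1, 0, 0], [-0.3, -1, 0, 0], [-0.3, -1, 0, 0], [-0.3, -1, 0, 0]])

```text
clock: 21.17
tool_pos: [0.5322, -0.1351, 0.1276]
tool_rot: [-0.002, 0.988, -0.152, 0.002]
wrist_force: [-0.5, 11.0, 8.0]
gripper_width: 0.009
```

```bash
python3 m.py b3
python3 - <<'E'
from h import *
f=grab_frame("wrist");save(f,"b3z.png",(240,20,330,95),8)
g=grab_frame("scene");save(g,"b3r.png",(240,180,400,280),5)
t=grab_frame("top");save(t,"b3t.png",(155,180,385,280),3)
E
```

```text
clk 21.1667 tcp clamp x,y [-59.5  -0.6] z 0.1276 F_x,y,z 10.35 3.68 7.97
```

View pics/b3z.png

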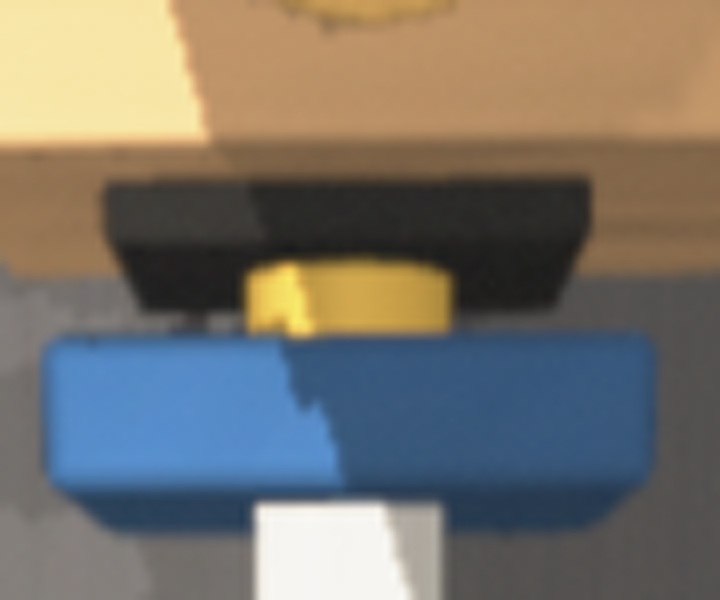

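View pics/b3r.png

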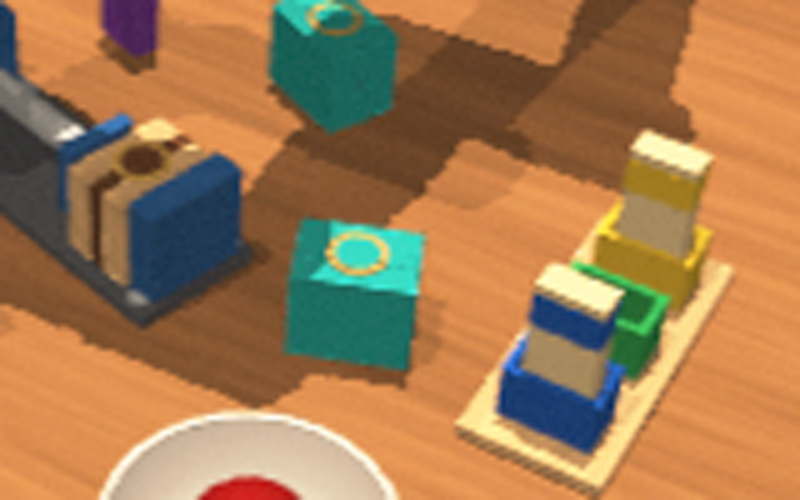

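View pics/b3t.png

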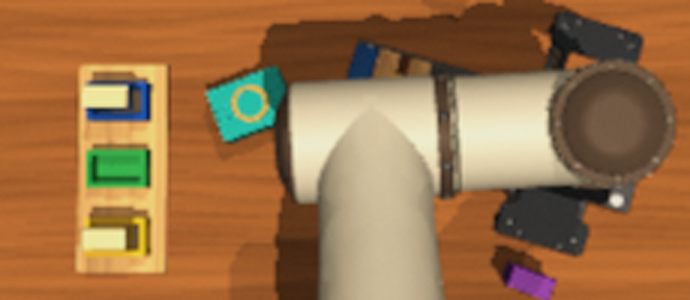

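```bash
python3 n.py 180 242 335
python3 - <<'E'
from h import *
t=grab_frame("top");save(t,"b4t.png",(262,185,312,225),14)
g=grab_frame("scene");save(g,"b4s.png",(245,190,295,250),10)
E
```

```text
padfront,padback,plate 62.5 57.9 50.1 compress 5.7 5.2
```

View pics/b4t.png

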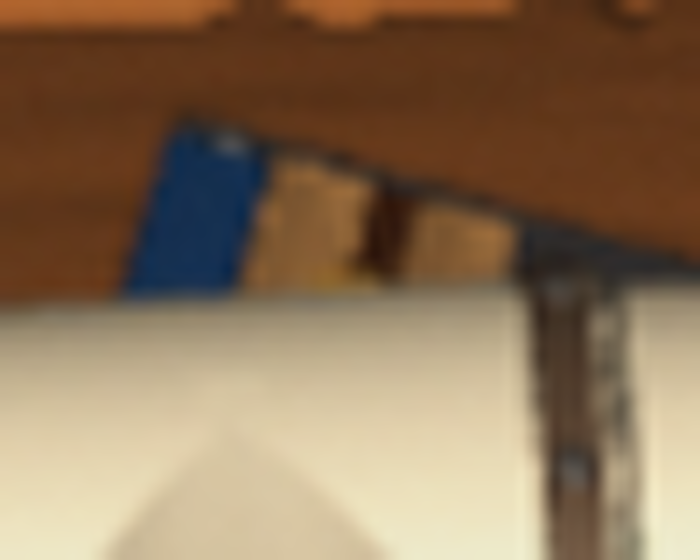

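View pics/b4s.png

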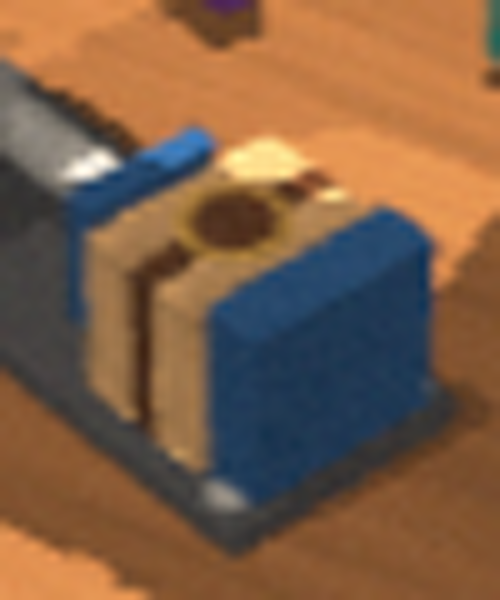

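The plinth is flush and square against the fixed jaw, the pad is about 5.5 mm in, and the fingers are pushing the trigger with about 10 N. Handing in.

```bash
python3 - <<'E'
from cell import *
print(job_done()); s=read_state(); print(s["clock"],s["wrist_force"])
E
```

```text
the job is handed in; nothing more can be done
None
the job is handed in; nothing more can be done
```

I put the blue-banded block in its blue pocket, then worked the trigger with shut fingers for three full strokes and one partial stroke. I handed in at about 21 s with the trigger still held squeezed. The hand-in gave no verdict.

What my last checks showed:

- **Block:** it stands upright and let go in the blue pocket, centred within about 1–2 mm. It sits about as low in its pocket as the yellow block does in its own.
- **Pad:** two readings put it 5.2 and 5.7 mm in, which is about 8 N by the spring rate. It was not bottomed out.
- **Plinth:** it looks flush and square against the fixed jaw in both the top and scene views, with no gap.
- **Trigger:** the fingers pushed the paddle with about 10 N and were clear of the jaw and plinth.
- **Bystanders:** nothing I could see in the last pictures had moved. I did not measure each bystander separately.

One disagreement: the wrist view put the plinth's front face at about x = 62.5–63 mm of my estimated clamp frame, not the nominal 66 mm. I take that as a roughly 3 mm error in my clamp origin. The pad had stopped advancing and was being pressed in, which only happens once the plinth is seated.

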